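Refit the paper stop on the guillotine trimmer

ROBOT

A 6-joint arm with a two-finger parallel gripper is mounted at the origin on a cart in front of the work surface, level with it; the furniture and walls round the work are solid. World frame = base frame: x ahead of the robot, y to its left, z up, the work surface at z = 0. Lengths are in m, angles in rad, forces in N, time in s.
With the tool pointing down it reaches from about 0.25 to 0.775 m from the base axis. Payload 4 kg.
Tool frame: the origin (TCP) lies between the finger pads; the fingertips stand 19 mm ahead of it and the grasp point (between the pads) is the TCP; z points along the fingers, x is the direction in which the jaws open and shut, and the axes are right-handed (so a half turn about z gives the same grasp; the last joint's range is limited). The gripper opens to 85 mm and grips with 20 to 120 N. Pads are 22 mm wide; open, the fingers measure 114 mm over their backs; the gripper's body (76 mm by 85 mm) begins 54 mm behind the grasp point. The pads swing forward as they close: fully open they stand 13 mm farther back than shut.
Start: joints at [-1.33, 0.087, 1.371, -0, 1.684, -0.103], TCP at [0.185, -0.518, 0.222] pointing down, gripper open.
Joint ranges: [-3.1, 3.1], [-0.76, 2.03], [0.27, 2.55], [-1.08, 4.22], [0.17, 2.65], [-2.57, 2.57]. Speed limits (rad/s): [2.79, 2.79, 3.14, 3.14, 3.14, 3.14].

INTERFACE

Orientations are given as [roll, pitch, yaw] about the fixed x, y, z axes, in that order (R = Rz(yaw) Ry(pitch) Rx(roll)).
In Python, from rig import get_state, imaging, robot gives the robot as it stands.
- The arm moves only by the tool drive_tool, never from a script. Its argument "moves" is text: rows parted by semicolons, each of 7 numbers parted by spaces: the turn, a rotation vector about the tool's x, y, z in units of 6 degrees (1.0 is 6 degrees), then the shift along the tool's x, y, z in units of 30 mm (1.0 is 30 mm), then the closure, from 0 (fully open) to 1 (shut). A call has 1 to 5 rows; each row shifts and turns the commanded pose from where the row before left it, along the tool's axes as they then stand; what a row does not reach is not made up. A row lasts 1/10 s, in which the tool goes at most 50 mm and 8.59 degrees, less where a joint would pass 70% of its speed; a pose out of reach is approached as far as the arm can. A call is refused whole if a number of a shift passes 1 or a number of a turn 1, either way. A call with a gripper value outside its range is refused whole. The fingers move at their own pace and stop on an object; the grip force is fixed at half the most. Time passes only in rows, so rows that do not move let the fingers close. It gives the time, the measured TCP pose, the force and the opening at its end, in the units of the state.
- get_state(): the state, without advancing time (a new reading comes with each control period).
- imaging.capture(name): name is "side" or "top" or "wrist"; returns a dict with "pixels" (420x560x3 uint8, blue, green, red), "K" (3x3 intrinsics, pixels), "world_from_camera" (4x4, takes a point from camera to world coordinates); the wrist camera has in their place "mount" (4x4, takes a point from camera to tool coordinates, whose origin is the TCP and whose axes are the tool frame's). Camera axes: x right, y down, z forward; pixel columns grow to the right and rows downward; lengths in m; the calibration is good to about 2 mm. A picture is of the moment at which its call begins: read the wrist's pose just before it. There is no depth.
- robot.sign_off(): hands the job in, once; it reports no verdict.
The state is a dict: "t": time; "qpos": joint angles; "joint_velocities": joint speeds; "tau": joint torques, N m; "eef_pos": TCP position; "tcp_rot": TCP orientation; "force": force on the tool from outside, world axes, zero at the start; "ft_torque": the same for the moment, N m; "gripper_width": opening from 0.0 (shut) to 1.0 (fully open).
Only numpy, scipy, OpenCV 4.12 (cv2) and the standard library are available. Lean on these libraries where they do the work, as an engineer would, in place of code of your own. Each camera call takes 0.05 s, during which the arm holds its last target. There are 200 camera calls.

TASK

Refit the trimmer's paper stop, the loose aluminium angle lying on its side to the left of the trimmer: turn it over onto its wide foot, then stand it on the bed over the steel slide plate with its upright face on the side of the cutting arm and its far end square and flush against the back ledge. Line up its slot with the keyed hole of the slide plate beneath, put the thumbscrew that is parked in the groove at the left of the bed down through both until its collar sits on the foot, and lock it with a quarter turn clockwise, seen from above. Leave the other things on the worktop and the bed undisturbed.

Things in the scene. Friction and masses are not known exactly. Their poses are not given: they have to be found in the camera images.
- trimmer: Guillotine paper trimmer, fixed, turned up to 0.12 rad. Grey bed 220 (x) x 330 (y) mm, its top 36 mm above the worktop. Origin: centre of its underside, on the worktop; x to the back ledge (away from the robot), y left, z up. The cutting arm with its handle (closed, up to 75 mm high) lies along the right edge, y = -160 to -200 mm, a low clear guard beside it at y = -144 to -156.
- ledge (a point): Point on the face of the back ledge, level with the bed's top, 88 mm in x and 30 mm in y from the trimmer's origin; axes as the trimmer's. The ledge is an aluminium bar along the whole back edge, 14 mm higher than the bed. The slide plate's keyed hole lies 75 mm in front of this face: 23 mm long in x, 13 mm wide in y, right through the plate. Under it, two pegs let the head turn a quarter turn clockwise, seen from above, and no farther.
- track_middle (a point): Middle of the slide plate's track, level with the bed's top (13, 30, 36 mm in the trimmer's frame; axes as the trimmer's). The recess is 42 (x) x 110 (y) mm; in it the steel slide plate, 40 (x) x 60 (y) x 6 mm, its top 1 mm below the bed's. It is tight: the last user set it up to 12 mm to either side in y, and its place is not measured but can be seen from above or felt with the screw's tip.
- groove_middle (a point): Middle of the parking groove, level with the bed's top (-40, 138, 36 mm in the trimmer's frame; axes as the trimmer's). The groove runs 90 mm along x, 24 mm wide and 26 mm deep.
- paper_stop: Paper stop: aluminium angle, 0.3 kg or so. Own frame: origin at the centre of the foot's underside, x along it, z up. Foot 150 (x) x 70 (y) x 8 mm; upright face 8 mm thick at y = -35 to -27, up to z = 34 mm. At the start it lies on the upright's outside: y axis up, foot on edge (70 mm high), long axis across, within 0.4 rad, the foot's underside to the robot, origin 35 mm high.
- stop_slot (a point): Centre of the slot at the top face of the stop's foot (0, 0, 8 mm in the stop's frame; same axes). The slot goes through the foot, 24 mm long in x and 14 mm wide in y.
- stop_upright (a point): Middle of the top edge of the stop's upright face (0, -31, 34 mm in the stop's frame; same axes): 8 mm thick, rising 26 mm above the foot, to be pinched here from above when the foot is down. As it lies at the start, the stop tips towards the robot onto its foot once leant about 20 degrees that way; its heel is the bottom edge nearest the robot.
- stop_end (a point): Centre of the end face of the stop's foot that goes against the ledge (75, 0, 4 mm in the stop's frame; same axes). When mounted, the stop's axes are parallel to the trimmer's and this point is at the ledge's face.
- thumbscrew: Quarter-turn thumbscrew, 85 mm long, 0.09 kg or so. Origin on its axis at the underside of its collar, z up to the wing, x along the wing. Collar 34 mm across, 5 mm thick; shank 10 mm. At the start it stands in the parking groove, collar on the bed, anywhere along the groove, turned any way. Seated, its collar rests on the stop's foot and its head hangs 2 mm under the slide plate.
- screw_wing (a point): Middle of the wing to pinch from above, on the axis 50 mm over the collar's underside (axes as the thumbscrew's). The black wing is 50 mm long in x, 11 mm thick in y, and reaches from z = 34 to 60 mm; a 16 mm stem joins it to the collar.
- screw_head (a point): Lowest point of the thumbscrew, on the axis, 25 mm under its collar (axes as the thumbscrew's). The steel hammer head is 20 mm long in x (in line with the wing), 10 mm wide in y and 8 mm high; its last 2 mm are only 16 x 6.5 mm. It goes in with the wing along the stop's length.
- sticky_notes: Pad of sticky notes, 75 x 74 x 12 mm, lying on the gridded right part of the trimmer's bed. Origin: centre of its underside. To be left where it is.
- staple_box: Small dark carton of staples, 40 x 62 x 22 mm, behind the paper stop. Origin: centre of its underside. To be left where it is.
- calculator: Dark desk calculator, 144 x 94 x 18 mm, behind the paper stop. Origin: centre of its underside. To be left where it is.
- marker: Black marker, 141 x 18 x 21 mm, lying to the left of the paper stop. Origin: centre of its underside. To be left where it is.
- eraser: Eraser in a card sleeve, 22 x 56 x 13 mm, lying to the right of the trimmer. Origin: centre of its underside. To be left where it is.
- clip_pot: Paper-clip pot, 53 mm across and 66 mm tall, standing to the right of the trimmer. Origin: centre of its underside. To be left where it is.
Things that resemble listed ones, but are neither listed nor needed, are in the scene too. What is shaped like the thumbscrew but turquoise is not meant.

How it is judged:
On the way, in this order (a step that is already met when the one before it is completed fails the run):
1. the paper stop stands foot down on the trimmer's bed over the slide plate (angle between paper_stop's own z axis and vertical below 0.06 rad and z of stop_end in the frame of ledge between 0.001 and 0.0075 m and y of stop_slot in the frame of ledge between -0.02 and 0.02 m and x of paper_stop in the frame of ledge below -0.05 m), for 0.2 s.
2. the thumbscrew has gone down through the slot and the slide plate, its collar on the stop's foot (all of step 1 and horizontal distance between thumbscrew and stop_slot below 0.01 m and z of thumbscrew in the frame of paper_stop between 0.005 and 0.0105 m and angle between thumbscrew's own z axis and vertical below 0.1 rad), for 0.2 s.
At the end, for the whole second after the job is handed in: Stop foot down on the bed, slot within 20 mm of mid track, upright on the arm's side, end within 3 mm of the ledge, square to 0.05 rad; screw upright through stop and plate, collar within 2.5 mm of the foot, wing crosswise to 0.3 rad; both at rest, let go; bystanders moved under 30 mm (all of step 2 and x of stop_end in the frame of ledge above -0.003 m and angle between the x axis of paper_stop and the x axis of trimmer, either way round below 0.05 rad and angle between the x axis of thumbscrew and the y axis of paper_stop, either way round below 0.3 rad and linear speed of each of paper_stop, thumbscrew below 0.01 m/s); the robot touches nothing.
It fails at once if a bystander is moved by more than 30 mm (distance of any of sticky_notes, staple_box, calculator, marker, eraser, clip_pot from where it was at the start of the episode above 0.03 m).
It also fails if it takes over 72 s, if anything falls off the work surface, if the arm or the gripper's body presses on something with over 40 N, if the wrist force passes 120 N, or if a joint passes its speed limit or range.

## Working session

There is one attempt and no reset: what is moved stays moved. The work goes in short steps, Python scripts to look and compute and a tool call to move; the robot and the scene stay as the last step left them, time stands still between calls to the robot, and variables do not carry over. Pictures are saved under pics/ and viewed, about 8 in all and at most 12, crops included, and the job is handed in when it is done.

Besides the shell and the picture viewer there is one more tool, called after ">>>" as a command line: name --argument value ..., lists and objects as JSON in quotes. drive_tool: Moves the arm, as the interface text tells. Its arguments: {"type":"object","properties":{"moves":{"type":"string"}},"required":["moves"]}

```bash
ls; mkdir -p pics; cat > h.py <<'E'
import numpy as np, cv2
from rig import get_state, imaging, robot
from scipy.spatial.transform import Rotation as R
def cap(n):
    s=get_state(); c=imaging.capture(n)
    if n=='wrist':
        T=np.eye(4);r=np.array(s['tcp_rot'],float)
        T[:3,:3]=R.from_euler('xyz',r).as_matrix() if r.size==3 else r.reshape(3,3)
        T[:3,3]=s['eef_pos']; c['W']=T@np.array(c['mount'])
    else: c['W']=np.array(c['world_from_camera'])
    c['K']=np.array(c['K']);return c
def ray(c,u,v,z):
    d=c['W'][:3,:3]@np.linalg.inv(c['K'])@[u,v,1.];o=c['W'][:3,3]
    return o+d*(z-o[2])/d[2]
def proj(c,p):
    q=np.linalg.inv(c['W'])@np.append(p,1);q=c['K']@q[:3];return q[:2]/q[2]
E
python3 - <<'E'
from h import *
import pickle
print(get_state())
for n in('top','side'):
    c=cap(n);cv2.imwrite(f'pics/{n}0.png',c['pixels']);pickle.dump(c,open(f'pics/{n}0.pkl','wb'));print(n,c['K'].tolist(),c['W'].round(3).tolist())
E
```

```text
pics
{'t': 0.0, 'qpos': array([-1.33009492e+00,  8.79659446e-02,  1.37228606e+00, -1.41190426e-05,
        1.68360807e+00, -1.03129154e-01]), 'joint_velocities': array([-7.96435178e-05,  2.66182651e-04, -6.72234937e-04,  1.56781771e-03,
        5.17285447e-05,  1.89349981e-03]), 'tau': array([-5.69245276e-04, -3.51872671e+01, -3.13272500e+01, -1.91818544e-04,
        1.07044229e-02, -1.54621830e-05]), 'eef_pos': array([ 0.18525154, -0.51729848,  0.22061704]), 'tcp_rot': array([-3.14137319e+00,  2.25682663e-03, -1.22696710e+00]), 'force': array([-0.11247096, -0.12366441, -0.05303605]), 'ft_torque': array([ 0.01399447, -0.02315353, -0.06073135]), 'gripper_width': 1.002115539044949}
top [[405.1374272356277, 0.0, 288.92717671992483], [0.0, 405.1374272356277, 205.81593959950118], [0.0, 0.0, 1.0]] [[0.013, -0.999, 0.038, 0.554], [-1.0, -0.013, -0.007, 0.047], [0.008, -0.038, -0.999, 1.437], [0.0, 0.0, 0.0, 1.0]]
side [[512.2191346743895, 0.0, 280.64928138857243], [0.0, 512.2191346743895, 207.62978850385346], [0.0, 0.0, 1.0]] [[-0.545, -0.693, 0.472, -0.136], [-0.838, 0.44, -0.322, 0.583], [0.015, -0.571, -0.821, 1.424], [0.0, 0.0, 0.0, 1.0]]
```

```bash
python3 - <<'E'
import cv2
a=cv2.imread('pics/top0.png');cv2.imwrite('pics/top0b.png',cv2.resize(a[60:420,20:500],(800,600),interpolation=cv2.INTER_CUBIC))
E
```

```text
(no output)
```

View pics/top0b.png

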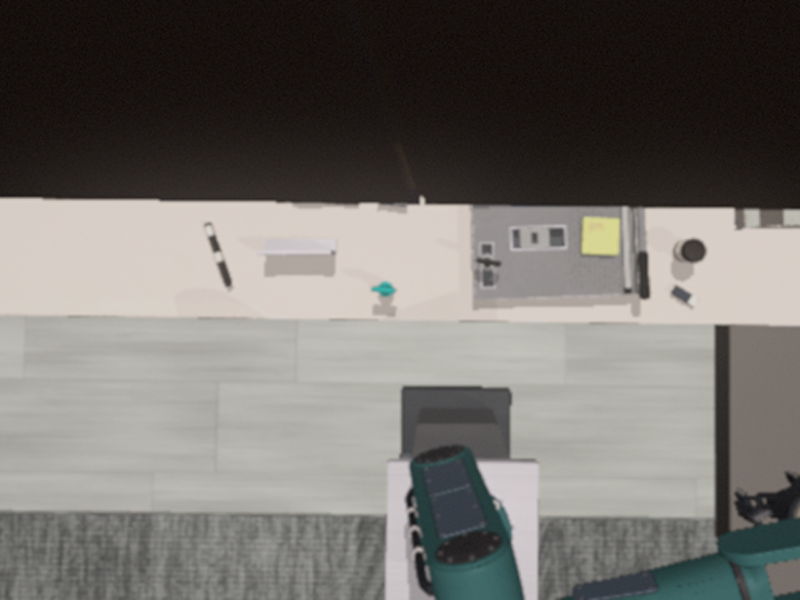

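View pics/side0.png

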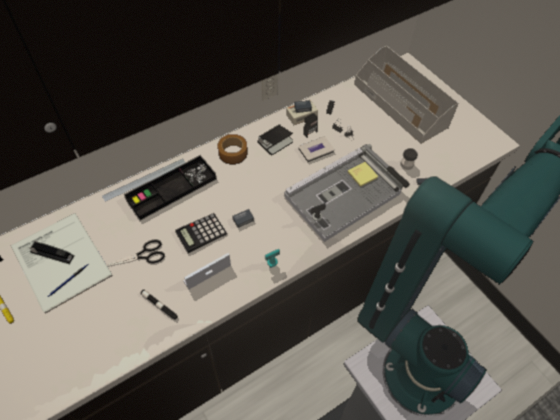

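Top view: stop at about view (262–336, 238–254), thumbscrew in the groove at (488, 263), turquoise lookalike at (384, 289), slide track at (538, 238). In the side view the stop is at (208, 270), screw at (318, 212), turquoise at (272, 258), calculator at (203, 233), staple box at (243, 217). The black screw in the groove is the one wanted.

```bash
python3 - <<'E'
from h import *
import pickle
t=pickle.load(open('pics/top0.pkl','rb'));s=pickle.load(open('pics/side0.pkl','rb'))
def tv(X,Y,z): return ray(t,20+X*.6,60+Y*.6,z).round(3)
print('cab edge z0',tv(500,205,0),'z.5',tv(500,205,.5),'z.7',tv(500,205,.7))
print('bed left edge',tv(473,210,.036),tv(475,297,.036),'front right',tv(635,297,.036))
print('screw',tv(488,263,.09),'stop ends',tv(262,247,.0),tv(336,247,0), 'table edge',tv(300,317,0))
print('track',tv(538,238,.036))
for n,(u,v) in dict(backleft=(287,192),frontleft=(325,238),frontright=(407,190),screwtop=(318,210)).items(): print(n,ray(s,u,v,.036).round(3))
im=s['pixels'][120:300,170:420];cv2.imwrite('pics/side0b.png',cv2.resize(im,(800,576),interpolation=cv2.INTER_CUBIC))
c=cap('wrist');print(np.array(c['mount']).round(3).tolist(),c['K'][0,0])
E
```

```text
cab edge z0 [ 0.692 -0.073  0.   ] z.5 [ 0.644 -0.032  0.5  ] z.7 [ 0.625 -0.015  0.7  ]
bed left edge [ 0.677 -0.014  0.036] [ 0.497 -0.021  0.036] front right [ 0.501 -0.353  0.036]
screw [ 0.567 -0.043  0.09 ] stop ends [0.595 0.432 0.   ] [0.598 0.275 0.   ] table edge [0.448 0.348 0.   ]
track [ 0.621 -0.15   0.036]
backleft [ 0.705 -0.015  0.036]
frontleft [ 0.489 -0.017  0.036]
frontright [ 0.494 -0.364  0.036]
screwtop [ 0.589 -0.061  0.036]
[[1.0, -0.0, -0.0, 0.001], [0.0, 0.96, 0.279, -0.071], [0.0, -0.279, 0.96, -0.151], [0.0, 0.0, 0.0, 1.0]] 354.79585025424944
```

View pics/side0b.png

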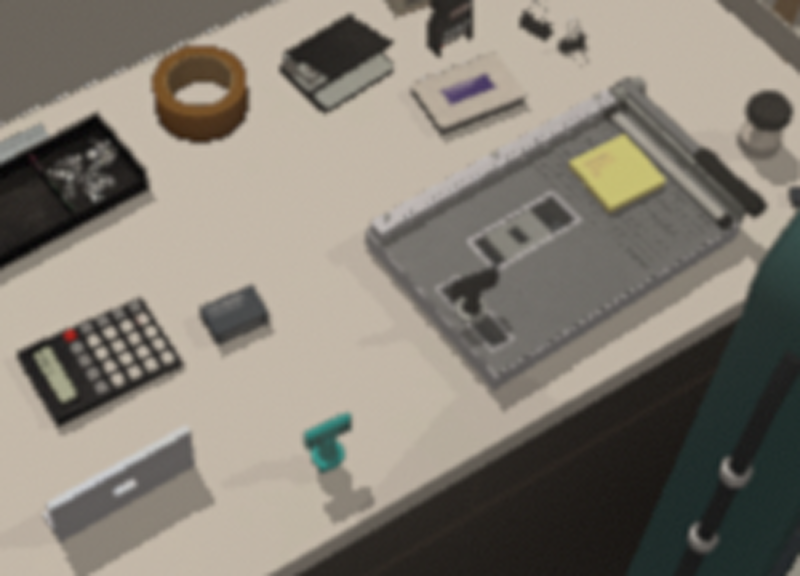

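Trimmer's bed centre is roughly (0.597, −0.185), yaw ≈ 0. The stop is at (0.60, 0.353), the screw at (0.57, −0.045) with its wing about crosswise. The turquoise decoy is loose on the worktop. First I turn the tool to yaw 0, then move over the trimmer for a wrist view.

>>> drive_tool --moves "0 0 -1 0 0 -0.2 0;0 0 -1 0 0 -0.2 0;0 0 -1 0 0 -0.2 0;0 0 -1 0 0 -0.2 0;0 0 -1 0 0 -0.2 0"

```text
t: 0.65
eef_pos: [0.1853, -0.5176, 0.2516]
tcp_rot: [-3.141, 0.001, -0.699]
force: [-0.2, -0.5, -0.1]
gripper_width: 1.003
```

>>> drive_tool --moves "0 0 -1 0 0 0 0;0 0 -1 0 0 0 0;0 0 -1 0 0 0 0;0 0 -1 0 0 0 0;0 0 -1 0 0 0 0"

```text
t: 1.15
eef_pos: [0.1853, -0.5176, 0.2513]
tcp_rot: [-3.141, 0.0, -0.176]
force: [0.3, -0.1, 0.1]
gripper_width: 1.0
```

>>> drive_tool --moves "0 0 -1 0 0 0 0;0 0 -0.7 0 0 0 0;0 0 0 1 -1 0 0;0 0 0 1 -1 0 0;0 0 0 1 -1 0 0"

```text
t: 1.65
eef_pos: [0.2761, -0.4269, 0.2512]
tcp_rot: [-3.141, 0.0, -0.003]
force: [0.5, -1.0, -0.5]
gripper_width: 1.002
```

>>> drive_tool --moves "0 0 0 1 -1 0 0;0 0 0 1 -1 0 0;0 0 0 1 -1 0 0;0 0 0 1 -1 0 0;0 0 0 1 -1 0 0"

```text
t: 2.15
eef_pos: [0.4267, -0.2768, 0.2515]
tcp_rot: [-3.142, 0.0, -0.002]
force: [0.6, -0.6, -0.1]
gripper_width: 1.0
```

>>> drive_tool --moves "0 0 0 1 -1 0 0;0 0 0 1 -1 0 0;0 0 0 1 -1 0 0;0 0 0 1 -1 0 0;0 0 0 0 0 0 0"

```text
t: 2.65
eef_pos: [0.5484, -0.1544, 0.2505]
tcp_rot: [-3.139, 0.001, 0.005]
force: [-0.0, 0.6, 0.5]
gripper_width: 1.003
```

```bash
python3 - <<'E'
from h import *
import pickle
s=get_state();print(s['t'],s['eef_pos'],s['tcp_rot'],s['qpos'])
c=cap('wrist');cv2.imwrite('pics/w1.png',c['pixels']);pickle.dump(c,open('pics/w1.pkl','wb'))
E
```

```text
2.65 [ 0.54841553 -0.15439831  0.25047163] [-3.13909315e+00  5.99259159e-04  4.74094704e-03] [-0.37517814  0.12879089  1.26890483  0.00213145  1.74538001 -0.37954966]
```

View pics/w1.png

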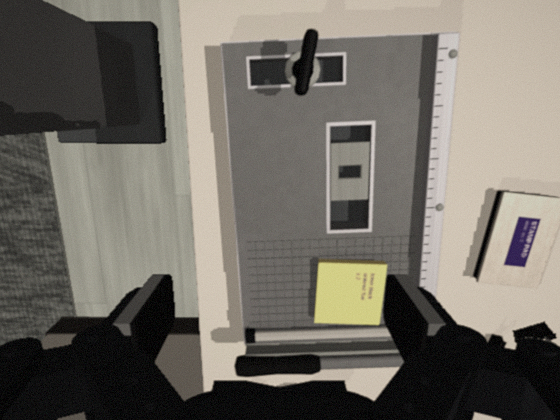

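The wrist view shows the track outline at (326–375, 122–233), the hole at (350, 172), the groove at (247–346, 53–88), the screw's wing at (311, 32)–(304, 93), and the ledge from (437, 36) downward.

```bash
python3 - <<'E'
from h import *
import pickle
c=pickle.load(open('pics/w1.pkl','rb'));im=c['pixels'];g=cv2.cvtColor(im,cv2.COLOR_BGR2GRAY)
w=(g>170).astype(np.uint8)
def rect(m,x0,y0,x1,y1,z,name):
    k=np.zeros_like(m);k[y0:y1,x0:x1]=m[y0:y1,x0:x1]
    cs,_=cv2.findContours(k,cv2.RETR_EXTERNAL,cv2.CHAIN_APPROX_NONE)
    b=max(cs,key=cv2.contourArea).reshape(-1,2)
    P=np.array([ray(c,u,v,z)[:2] for u,v in b],np.float32)*1000
    r=cv2.minAreaRect(P);print(name,len(b),r);return P
rect(w,315,112,385,242,.036,'track frame')
rect(w,238,45,352,95,.036,'groove frame')
d=(g<60).astype(np.uint8)
rect(d,335,160,366,185,.035,'hole')
P=rect(d,285,20,330,100,.096,'wing')
# ledge edge: bed->ledge brightness step per row
pts=[]
for v in range(45,255,5):
    row=cv2.GaussianBlur(g,(3,3),0)[v].astype(int)
    u=np.argmax(np.diff(row[400:455]))+400.5
    pts.append(ray(c,u,v,.05)[:2])
pts=np.array(pts);p=np.polyfit(pts[:,1],pts[:,0],1);res=pts[:,0]-np.polyval(p,pts[:,1]);k=abs(res)<.003
p=np.polyfit(pts[k,1],pts[k,0],1);print('ledge top-front: x=',p,k.sum(),'x at y -.155',np.polyval(p,-.155))
# left edge pix and front edge
s=pickle.load(open('pics/side0.pkl','rb'));t=pickle.load(open('pics/top0.pkl','rb'))
# stop: top camera bright mask
im=t['pixels'];hs=im[195:235,165:235]
print(cv2.cvtColor(hs,cv2.COLOR_BGR2HSV)[5:30:2,35].tolist())
E
```

```text
track frame 309 ((622.1802978515625, -150.04962158203125), (48.84058380126953, 116.47512817382812), 2.7777249813079834)
groove frame 176 ((596.4513549804688, -43.33940124511719), (30.033512115478516, 28.537277221679688), 2.60125470161438)
hole 60 ((621.1802978515625, -142.03265380859375), (20.809118270874023, 11.429512023925781), 3.8339667320251465)
wing 144 ((567.1773071289062, -45.532169342041016), (49.46367645263672, 16.58431053161621), 82.18746948242188)
ledge top-front: x= [-0.04474785  0.69033274] 42 x at y -.155 0.697268654428738
[[12, 20, 216], [10, 18, 212], [168, 6, 207], [170, 7, 205], [169, 10, 206], [165, 7, 211], [171, 9, 189], [11, 23, 174], [13, 23, 176], [12, 25, 175], [14, 24, 177], [14, 25, 176], [13, 22, 182]]
```

>>> drive_tool --moves "0 0 0 -0.5 -1 0 0;0 0 0 -0.5 -1 0 0;0 0 0 0 -1 0 0;0 0 0 0 -1 0 0;0 0 0 0 -1 0 0"

```text
t: 3.2
eef_pos: [0.5154, -0.0086, 0.2519]
tcp_rot: [3.141, 0.0, -0.004]
force: [-0.4, -0.5, -0.1]
gripper_width: 0.998
```

>>> drive_tool --moves "0 0 0 0 -1 0 0;0 0 0 0 -1 0 0;0 0 0 0 -1 0 0;0 0 0 0 -1 0 0;0 0 0 0 -1 0 0"

```text
t: 3.7
eef_pos: [0.5162, 0.1413, 0.2518]
tcp_rot: [3.141, 0.0, -0.004]
force: [0.0, 0.3, 0.4]
gripper_width: 1.0
```

>>> drive_tool --moves "0 0 0 0 -1 0 0;0 0 0 0 -1 0 0;0 0 0 0 -1 0 0;0 0 0 0 -1 0 0;0 0 0 0 0 0 0"

```text
t: 4.2
eef_pos: [0.5163, 0.2633, 0.2511]
tcp_rot: [-3.141, 0.001, 0.001]
force: [0.1, -0.5, 1.4]
gripper_width: 1.004
```

```bash
python3 - <<'E'
from h import *
import pickle
s=get_state();print(s['t'],s['eef_pos'],s['tcp_rot'],s['qpos'])
c=cap('wrist');cv2.imwrite('pics/w2.png',c['pixels']);pickle.dump(c,open('pics/w2.pkl','wb'))
E
```

```text
4.2 [0.51628803 0.2632871  0.25110574] [-3.14117004e+00  1.15510346e-03  9.31382838e-04] [3.73294796e-01 1.50533361e-01 1.24325038e+00 8.26959272e-04
 1.74873104e+00 3.72509652e-01]
```

View pics/w2.png

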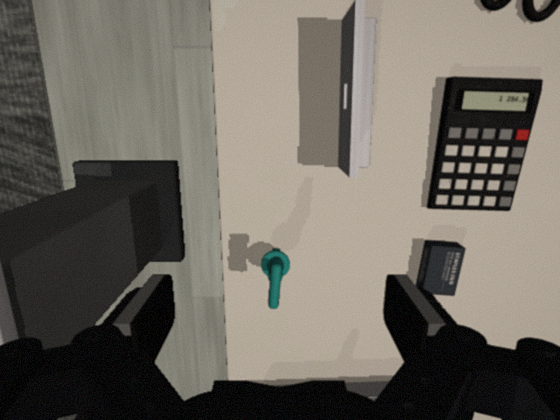

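```bash
python3 - <<'E'
from h import *
import pickle
c=pickle.load(open('pics/w2.pkl','rb'));t=pickle.load(open('pics/top0.pkl','rb'));s=pickle.load(open('pics/side0.pkl','rb'))
g=cv2.cvtColor(c['pixels'],cv2.COLOR_BGR2GRAY)
for v in (5,60,120,160,172): print(v,g[v,336:384].tolist())
for n,p in dict(topend_under=(352,176,.07),heel=(340,168,0),turq=(275,263,.005),turqtip=(273,300,.06),shadowtable=(222,200,0)).items(): print(n,ray(c,*p).round(4))
im=t['pixels'];cv2.imwrite('pics/x.png',cv2.resize(im[195:235,165:235],None,fx=10,fy=10))
print('side ends of top edge: ',ray(s,170+190/3.2,120+432/3.2,.07),ray(s,170+47/3.2,120+508/3.2,.07))
E
```

```text
5 [168, 164, 169, 166, 162, 169, 168, 163, 165, 166, 169, 168, 165, 160, 143, 104, 65, 48, 67, 133, 170, 171, 171, 163, 163, 169, 165, 172, 159, 160, 155, 151, 159, 151, 156, 159, 156, 155, 157, 152, 158, 156, 154, 152, 156, 157, 161, 163]
60 [117, 117, 115, 111, 84, 56, 56, 46, 52, 51, 54, 50, 55, 50, 54, 54, 70, 132, 173, 181, 176, 170, 169, 176, 178, 172, 168, 161, 161, 162, 155, 162, 159, 163, 167, 160, 157, 151, 141, 154, 159, 156, 166, 169, 170, 173, 169, 170]
120 [110, 112, 103, 72, 55, 50, 51, 60, 55, 60, 52, 54, 50, 49, 71, 129, 173, 179, 174, 172, 174, 178, 178, 180, 168, 166, 162, 167, 165, 165, 167, 167, 171, 164, 163, 155, 161, 166, 175, 172, 170, 172, 171, 170, 172, 167, 174, 171]
160 [116, 99, 67, 53, 52, 54, 48, 55, 48, 51, 51, 54, 52, 95, 155, 176, 177, 171, 170, 169, 177, 182, 178, 176, 175, 174, 169, 180, 177, 180, 179, 178, 171, 161, 163, 168, 172, 177, 173, 172, 169, 174, 174, 171, 175, 172, 170, 171]
172 [170, 170, 170, 173, 169, 177, 161, 143, 99, 62, 53, 45, 58, 112, 161, 180, 168, 173, 176, 173, 175, 177, 175, 172, 176, 173, 171, 174, 171, 174, 172, 172, 172, 174, 173, 172, 173, 168, 175, 170, 173, 176, 172, 172, 172, 174, 172, 173]
topend_under [0.5853 0.2759 0.07  ]
heel [0.5856 0.273  0.    ]
turq [0.5116 0.1582 0.005 ]
turqtip [0.51   0.1392 0.06  ]
shadowtable [0.4499 0.2355 0.    ]
side ends of top edge:  [0.58015952 0.27730865 0.07      ] [0.581189   0.42695957 0.07      ]
```

>>> drive_tool --moves "0 0 0 0.87 -0.73 0 1;0 0 0 0.87 -0.73 0 1;0 0 0 0.87 -0.73 0 1;0 0 0 0.87 -0.73 0 1;0 0 0 0 0 0.9 1"

```text
t: 4.75
eef_pos: [0.6264, 0.3495, 0.2266]
tcp_rot: [-3.139, -0.007, -0.003]
force: [-0.9, 0.1, -1.2]
gripper_width: 0.142
```

>>> drive_tool --moves "0 0 0 0 0 0.9 1;0 0 0 0 0 0.9 1;0 0 0 0 0 0.9 1;0 0 0 0 0 0.9 1;0 0 0 0 0 0.9 1"

```text
t: 5.25
eef_pos: [0.622, 0.3463, 0.0888]
tcp_rot: [3.14, -0.0, -0.004]
force: [-0.3, -0.3, 0.5]
gripper_width: 0.001
```

>>> drive_tool --moves "0 0 0 0 0 0.9 1;0 0 0 0 0 0 1;0 0 0 0 0 0 1"

```text
t: 5.55
eef_pos: [0.6216, 0.3472, 0.0626]
tcp_rot: [3.14, 0.001, -0.003]
force: [0.7, -0.4, 0.9]
gripper_width: -0.003
```

```bash
python3 - <<'E'
from h import *
c=cap('side');im=c['pixels'][200:320,140:300];cv2.imwrite('pics/s3.png',cv2.resize(im,(800,600),interpolation=cv2.INTER_CUBIC))
E
```

```text
(no output)
```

View pics/s3.png

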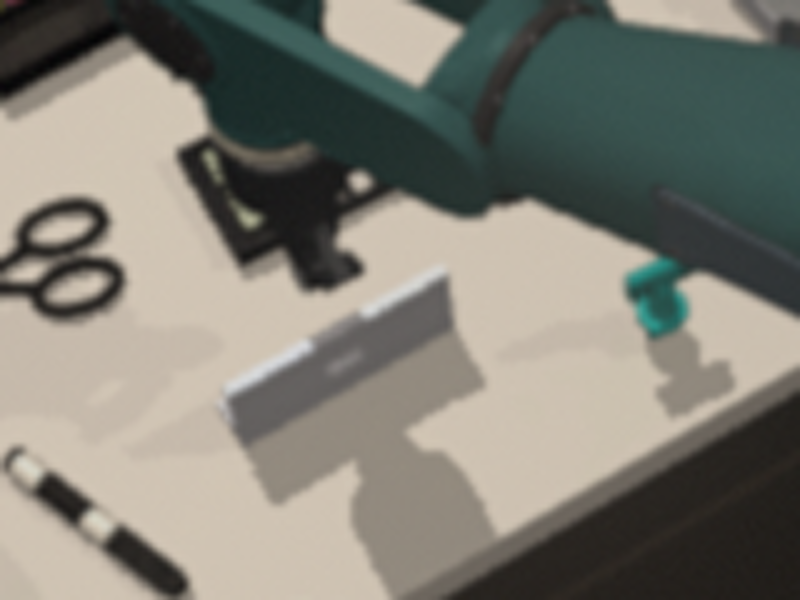

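The side view shows the shut fingers behind the middle of the foot's top edge, clear of it. I push slowly towards the robot.

>>> drive_tool --moves "0 0 0 -0.3 0 0 1;0 0 0 -0.3 0 0 1;0 0 0 -0.25 0 0 1;0 0 0 -0.25 0 0 1"

```text
t: 6.0
eef_pos: [0.5875, 0.3494, 0.0637]
tcp_rot: [-3.141, -0.001, -0.001]
force: [-0.4, 0.1, -0.2]
gripper_width: 0.002
```

>>> drive_tool --moves "0 0 0 -0.2 0 0 1;0 0 0 -0.2 0 0 1;0 0 0 -0.2 0 0 1;0 0 0 0 0 0 1;0 0 0 0 0 0 1"

```text
t: 6.5
eef_pos: [0.5703, 0.3491, 0.0628]
tcp_rot: [3.142, -0.0, -0.002]
force: [-0.6, 0.3, 0.4]
gripper_width: -0.0
```

```bash
python3 - <<'E'
from h import *
s=get_state();print(s['eef_pos'],s['force'])
c=cap('side');im=c['pixels'][200:320,140:300];cv2.imwrite('pics/s4.png',cv2.resize(im,(800,600),interpolation=cv2.INTER_CUBIC))
E
```

```text
[0.57032471 0.34911371 0.06278218] [-0.62356127  0.33584306  0.35805751]
```

View pics/s4.png

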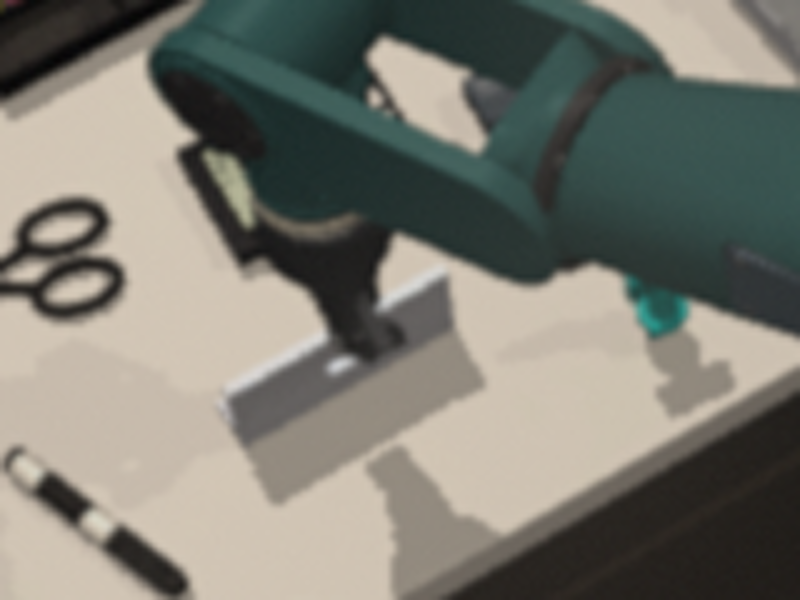

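The stop has not moved, yet the fingers now appear in front of it, so my stop position is off. I triangulate it across the two views.

```bash
python3 - <<'E'
from h import *
import pickle
s=pickle.load(open('pics/side0.pkl','rb'));w=pickle.load(open('pics/w2.pkl','rb'));t=pickle.load(open('pics/top0.pkl','rb'))
def tri(*obs):
    A=[];b=[]
    for c,u,v in obs:
        d=c['W'][:3,:3]@np.linalg.inv(c['K'])@[u,v,1.];d/=np.linalg.norm(d);M=np.eye(3)-np.outer(d,d);A.append(M);b.append(M@c['W'][:3,3])
    A=np.vstack(A);b=np.hstack(b);x=np.linalg.lstsq(A,b,rcond=None)[0];return x.round(4),np.linalg.norm(A@x-b).round(4)
print('topcorner right',tri((s,229,254),(w,350,175)))
print('slot',tri((s,140+345/5,200+362/5),(w,346,95)))
print('heel',tri((s,140+455/5,200+328/5),(w,337,166)))
for p in [(.570,.349,.044),(.622,.347,.044),(.586,.276,.07),(.586,.276,.0),(.586,.426,.07),(.586,.351,.035)]:
    q=proj(s,p);print(p,'side crop',((q-[140,200])*5).round(),'w2',proj(w,p).round(),'top view',((proj(t,p)-[20,60])/.6).round())
E
```

```text
topcorner right (array([0.583 , 0.277 , 0.0714]), np.float64(0.0002))
slot (array([0.5832, 0.3502, 0.0276]), np.float64(0.0002))
heel (array([ 0.5826,  0.2752, -0.0025]), np.float64(0.0005))
(0.57, 0.349, 0.044) side crop [354. 365.] w2 [335.  96.] top view [296. 259.]
(0.622, 0.347, 0.044) side crop [316. 299.] w2 [389.  98.] top view [298. 234.]
(0.586, 0.276, 0.07) side crop [444. 267.] w2 [353. 176.] top view [330. 252.]
(0.586, 0.276, 0.0) side crop [451. 322.] w2 [340. 165.] top view [335. 252.]
(0.586, 0.426, 0.07) side crop [221. 387.] w2 [363.  -4.] top view [255. 251.]
(0.586, 0.351, 0.035) side crop [340. 353.] w2 [350.  94.] top view [296. 252.]
```

```bash
python3 - <<'E'
from h import *
import pickle
s=pickle.load(open('pics/side0.pkl','rb'))
c=cap('side');a=cv2.cvtColor(s['pixels'],cv2.COLOR_BGR2GRAY).astype(int);b=cv2.cvtColor(c['pixels'],cv2.COLOR_BGR2GRAY).astype(int)
for u in (188,195,200,222,228): print(u,'0:',a[250:306:2,u].tolist(),'\n    n:',b[250:306:2,u].tolist())
w=cap('wrist');g=cv2.cvtColor(w['pixels'],cv2.COLOR_BGR2GRAY);cv2.imwrite('pics/w5.png',w['pixels'])
for p in [(.5835,.35,.07),(.5835,.35,0),(.5835,.40,.07),(.5835,.40,0),(.5835,.40,.034),(.5135,.4,.008)]: print(p,proj(w,p).round())
E
```

```text
188 0: [32, 53, 137, 178, 187, 186, 186, 186, 186, 185, 186, 186, 192, 198, 118, 90, 91, 92, 92, 113, 168, 184, 186, 185, 186, 185, 186, 186] 
    n: [34, 57, 146, 190, 199, 198, 199, 199, 198, 199, 199, 199, 203, 208, 125, 95, 93, 96, 97, 120, 180, 198, 199, 199, 199, 198, 199, 198]
195 0: [108, 132, 175, 186, 185, 186, 186, 185, 186, 185, 190, 197, 122, 92, 93, 94, 91, 92, 119, 131, 131, 130, 131, 131, 130, 142, 185, 185] 
    n: [27, 31, 112, 196, 199, 199, 199, 199, 198, 199, 202, 208, 126, 93, 95, 96, 98, 97, 128, 140, 139, 139, 139, 140, 139, 152, 197, 198]
200 0: [147, 185, 186, 186, 186, 186, 186, 185, 186, 198, 172, 99, 92, 93, 93, 91, 100, 129, 131, 131, 130, 131, 131, 130, 164, 185, 185, 185] 
    n: [31, 30, 29, 53, 175, 200, 199, 198, 199, 209, 181, 102, 94, 95, 99, 98, 106, 138, 140, 140, 140, 140, 140, 139, 177, 199, 198, 198]
222 0: [185, 185, 187, 198, 166, 95, 93, 93, 92, 91, 111, 132, 132, 132, 131, 131, 130, 139, 182, 185, 185, 185, 185, 185, 184, 184, 184, 184] 
    n: [199, 198, 199, 211, 177, 98, 98, 98, 97, 93, 116, 140, 140, 140, 140, 140, 140, 148, 193, 199, 183, 150, 139, 140, 140, 140, 139, 140]
228 0: [186, 188, 186, 104, 93, 93, 93, 92, 100, 130, 131, 132, 132, 132, 132, 132, 175, 185, 185, 185, 184, 185, 184, 185, 184, 184, 184, 183] 
    n: [120, 200, 198, 109, 96, 97, 97, 96, 105, 138, 140, 139, 140, 140, 139, 140, 186, 198, 197, 198, 198, 198, 197, 195, 179, 144, 138, 139]
(0.5835, 0.35, 0.07) [308. 274.]
(0.5835, 0.35, 0) [299. 226.]
(0.5835, 0.4, 0.07) [310. 162.]
(0.5835, 0.4, 0) [300. 146.]
(0.5835, 0.4, 0.034) [304. 152.]
(0.5135, 0.4, 0.008) [179. 147.]
```

View pics/w5.png

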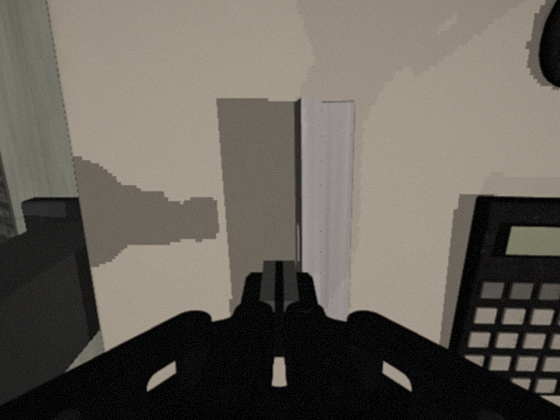

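The wrist view and side view agree that the stop is untouched at x ≈ 0.5835. The fingertips appear to be at about z = 0.075, so they passed over it. The visible tip ends near the TCP row, not 19 mm ahead. I go back behind the stop and push lower, which is safe either way.

>>> drive_tool --moves "0 0 0 0 0 -0.7 1;0 0 0 0.9 0 0 1;0 0 0 0.9 0 0 1;0 0 0 0 0 0.7 1;0 0 0 0 0 0.6 1"

```text
t: 7.15
eef_pos: [0.6259, 0.3487, 0.0446]
tcp_rot: [-3.141, -0.002, -0.003]
force: [0.2, -0.8, -0.4]
gripper_width: 0.002
```

>>> drive_tool --moves "0 0 0 0 0 0 1;0 0 0 -0.2 0 0 1;0 0 0 -0.2 0 0 1;0 0 0 -0.2 0 0 1"

```text
t: 7.55
eef_pos: [0.6064, 0.3495, 0.0466]
tcp_rot: [-3.14, -0.002, -0.002]
force: [-0.2, 0.3, 0.4]
gripper_width: -0.001
```

```bash
python3 - <<'E'
from h import *
s=get_state();print(s['eef_pos'],s['force'],s['gripper_width'])
w=cap('wrist');g=cv2.cvtColor(w['pixels'],cv2.COLOR_BGR2GRAY);cv2.imwrite('pics/w6.png',w['pixels'])
c=cap('side');cv2.imwrite('pics/s6.png',c['pixels'])
# where does the foot's dark/bright edge lie now at y=.40?
for yy in (.40,.385):
    for z in(.07,): u,v=proj(w,(.5835,yy,z)).round().astype(int);print((u,v),g[v,u-40:u+40:2].tolist())
E
```

```text
[0.60641436 0.34952015 0.04661371] [-0.16597244  0.28462149  0.35170762] -0.001414452875917892
(np.int64(215), np.int64(169)) [114, 111, 112, 112, 110, 117, 118, 113, 113, 115, 108, 116, 113, 116, 119, 150, 160, 159, 157, 153, 156, 152, 154, 155, 158, 144, 104, 75, 83, 79, 86, 76, 85, 76, 104, 149, 147, 150, 152, 146]
(np.int64(218), np.int64(209)) [115, 116, 116, 116, 112, 114, 122, 113, 115, 109, 115, 110, 113, 115, 114, 150, 171, 174, 165, 161, 157, 155, 154, 154, 153, 140, 103, 76, 76, 80, 83, 81, 77, 83, 129, 151, 143, 147, 150, 147]
```

>>> drive_tool --moves "0 0 0 -0.25 0 0 1;0 0 0 -0.25 0 0 1;0 0 0 -0.25 0 0 1;0 0 0 -0.25 0 0 1;0 0 0 0 0 0 1"

```text
t: 8.15
eef_pos: [0.575, 0.3492, 0.0447]
tcp_rot: [3.141, 0.001, -0.001]
force: [0.3, 0.3, -0.3]
gripper_width: -0.004
```

```bash
python3 - <<'E'
from h import *
s=get_state();print(s['eef_pos'],s['force'],s['gripper_width'])
c=cap('side');b=cv2.cvtColor(c['pixels'],cv2.COLOR_BGR2GRAY)
for u in (188,195,222,228): print(u,b[250:306:2,u].tolist())
w=cap('wrist');im=np.hstack([cv2.resize(w['pixels'],None,fx=.7,fy=.7),cv2.resize(c['pixels'][210:310,150:270],(392,294),interpolation=cv2.INTER_CUBIC)]);cv2.imwrite('pics/m7.png',im)
E
```

```text
[0.57500983 0.34921762 0.04471101] [ 0.31683267  0.30997974 -0.32789835] -0.004155723721828429
188 [33, 56, 147, 189, 199, 198, 199, 199, 200, 198, 199, 198, 200, 191, 163, 132, 131, 133, 132, 147, 170, 187, 189, 189, 193, 197, 198, 198]
195 [28, 28, 33, 101, 190, 199, 198, 198, 199, 199, 199, 197, 171, 133, 133, 133, 139, 156, 163, 163, 159, 146, 141, 139, 141, 155, 184, 198]
222 [151, 198, 197, 198, 182, 149, 145, 143, 143, 145, 159, 159, 157, 148, 142, 139, 139, 139, 140, 140, 140, 140, 139, 139, 140, 138, 139, 139]
228 [45, 121, 196, 196, 178, 160, 145, 142, 159, 160, 157, 152, 142, 139, 140, 139, 139, 140, 139, 140, 139, 139, 165, 187, 159, 138, 139, 139]
```

>>> drive_tool --moves "0 0 0 0 0 -1 1;0 0 0 0 0 -1 0;0 0 0 0 0.5 -1 0;0 0 0 0 0.5 -1 0;0 0 0 0 0.5 -1 0"

```text
t: 8.75
eef_pos: [0.5765, 0.3035, 0.196]
tcp_rot: [3.141, -0.0, -0.002]
force: [-0.0, -0.6, -0.1]
gripper_width: 0.681
```

>>> drive_tool --moves "0 0 0 0 1 0 0;0 0 0 0 0 0 0;0 0 0 0 0 0 0"

```text
t: 9.05
eef_pos: [0.5764, 0.2736, 0.1947]
tcp_rot: [-3.141, -0.0, -0.003]
force: [-0.3, 0.2, 0.3]
gripper_width: 1.001
```

```bash
python3 - <<'E'
from h import *
import pickle
s=get_state();print(s['eef_pos'],s['tcp_rot'],s['gripper_width'])
c=cap('side');w=cap('wrist');pickle.dump((w,c),open('pics/p8.pkl','wb'))
im=np.hstack([cv2.resize(w['pixels'][:300],(480,257)),cv2.resize(c['pixels'][220:310,160:260],(285,257),interpolation=cv2.INTER_CUBIC)]);cv2.imwrite('pics/m8.png',im)
E
```

```text
[0.57644134 0.2736492  0.19474467] [-3.14113441e+00 -1.28545389e-06 -3.15834773e-03] 1.0011291983859592
```

View pics/m8.png

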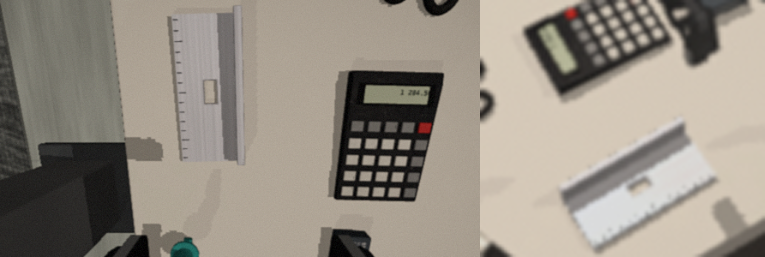

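The stop now stands on its foot, upright on the far side (+x). The upright's top strip runs from about (236, 6) to (241, 163) in this picture, and the slot is at (210, 92). I measure these.

```bash
python3 - <<'E'
from h import *
import pickle
w,c=pickle.load(open('pics/p8.pkl','rb'));im=w['pixels'];g=cv2.cvtColor(im,cv2.COLOR_BGR2GRAY)
for v in (30,70,107,150,180): print(v,g[v,250:296].tolist())
f=560/480
for n,p in dict(up_far=(237*f,6*f,.034),up_near=(240.5*f,163*f,.034),slot=(210*f,92*f,.008),footFL=(168*f,15*f,.008),footNL=(181*f,161*f,.008)).items(): print(n,ray(w,*p).round(4))
# gripper tips: project TCP and tip
T=np.linalg.inv(np.array(w['mount']))
for p in [(0,0,0),(0,0,.019),(.0425,0,0),(.0425,0,.006),(-.0425,0,.006)]:
    q=w['K']@(T@np.append(p,1))[:3];print('tool',p,(q[:2]/q[2]).round())
E
```

```text
30 [165, 164, 159, 140, 112, 106, 108, 107, 114, 118, 108, 113, 113, 107, 112, 109, 112, 108, 113, 116, 114, 103, 96, 117, 146, 146, 151, 153, 162, 164, 162, 147, 143, 145, 154, 154, 149, 153, 155, 156, 152, 156, 159, 155, 149, 151]
70 [169, 167, 165, 169, 168, 135, 114, 107, 104, 110, 113, 112, 107, 107, 110, 109, 110, 118, 114, 110, 107, 115, 104, 95, 126, 142, 149, 152, 157, 157, 166, 164, 147, 137, 148, 156, 158, 158, 157, 158, 156, 156, 152, 154, 158, 153]
107 [130, 109, 106, 112, 149, 169, 170, 132, 111, 110, 109, 104, 105, 104, 102, 107, 105, 107, 107, 108, 108, 107, 106, 104, 104, 130, 145, 159, 156, 156, 163, 167, 164, 149, 147, 152, 160, 158, 160, 157, 157, 158, 158, 158, 162, 160]
150 [154, 157, 164, 165, 166, 164, 162, 166, 162, 133, 104, 103, 99, 103, 99, 103, 101, 99, 104, 105, 108, 106, 106, 101, 94, 87, 120, 149, 159, 154, 159, 156, 167, 161, 142, 148, 155, 158, 155, 156, 158, 153, 158, 156, 158, 155]
180 [151, 154, 162, 160, 168, 164, 165, 161, 160, 164, 148, 127, 101, 96, 103, 103, 101, 105, 99, 108, 105, 107, 105, 102, 95, 91, 103, 129, 155, 157, 155, 158, 165, 166, 154, 138, 149, 165, 168, 166, 166, 166, 167, 167, 163, 168]
up_far [0.5746 0.4234 0.034 ]
up_near [0.5776 0.2776 0.034 ]
slot [0.5454 0.3489 0.008 ]
footFL [0.5058 0.4222 0.008 ]
footNL [0.5105 0.2744 0.008 ]
tool (0, 0, 0) [279. 270.]
tool (0, 0, 0.019) [279. 254.]
tool (0.0425, 0, 0) [370. 270.]
tool (0.0425, 0, 0.006) [367. 264.]
tool (-0.0425, 0, 0.006) [190. 264.]
```

>>> drive_tool --moves "0 0 -0.2 0 -0.85 0 0.4;0 0 0 0 -0.85 0 0.4;0 0 0 0 -0.85 0 0.4;0 0 0 0 0 1 0.4;0 0 0 0 0 1 0.4"

```text
t: 9.65
eef_pos: [0.5752, 0.3531, 0.1343]
tcp_rot: [-3.141, -0.002, 0.022]
force: [0.4, -1.2, -0.4]
gripper_width: 0.595
```

>>> drive_tool --moves "0 0 0 0 0 1 0.4;0 0 0 0 0 1 0.4;0 0 0 0 0 1 0.4;0 0 0 0 0 0.5 0.4;0 0 0 0 0 0 0.4"

```text
t: 10.15
eef_pos: [0.5727, 0.3501, 0.0255]
tcp_rot: [3.138, 0.007, 0.02]
force: [-0.6, -0.5, -0.4]
gripper_width: 0.596
```

```bash
python3 - <<'E'
from h import *
s=get_state();print(s['eef_pos'],s['tcp_rot'],s['force'],s['gripper_width'])
c=cap('side');w=cap('wrist')
im=np.hstack([cv2.resize(w['pixels'],(440,330)),cv2.resize(c['pixels'][240:300,170:230],(330,330),interpolation=cv2.INTER_CUBIC)]);cv2.imwrite('pics/m9.png',im)
E
```

```text
[0.57273269 0.35013158 0.02548709] [3.13834381 0.00703941 0.02009377] [-0.60650788 -0.548849   -0.35830938] 0.5962472858034819
```

View pics/m9.png

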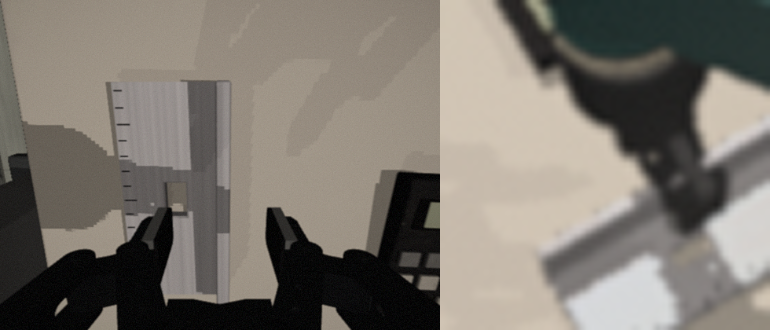

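The upright strip (218–230) lies between the open fingers (172 and 268). I lower gradually while watching the force.

>>> drive_tool --moves "0 0 0 0 0 0 0.4;0 0 0 0 0 0.25 0.4;0 0 0 0 0 0.25 0.4;0 0 0 0 0 0 0.4"

```text
t: 10.65
eef_pos: [0.5744, 0.35, 0.0133]
tcp_rot: [3.14, 0.002, 0.019]
force: [0.7, 0.3, 0.0]
gripper_width: 0.598
```

>>> drive_tool --moves "0 0 0 0 0 0.2 1;0 0 0 0 0 0 1;0 0 0 0 0 0 1;0 0 0 0 0 0 1;0 0 0 0 0 0 1"

```text
t: 11.15
eef_pos: [0.5754, 0.3505, 0.0087]
tcp_rot: [3.141, -0.0, 0.019]
force: [0.5, 0.4, -1.9]
gripper_width: 0.076
```

>>> drive_tool --moves "0 0 0 0 0 -0.3 1;0 0 0 0 0 -0.7 1;0 0 0 0 0 -1 1;0 0 0 0 0 -1 1;0 0 0 0 0 -1 1"

```text
t: 11.65
eef_pos: [0.5749, 0.3504, 0.13]
tcp_rot: [3.141, 0.001, 0.019]
force: [0.4, 1.2, -2.3]
gripper_width: 0.074
```

>>> drive_tool --moves "0 0 0 0 0 -0.8 1;0 0 0 0 0 0 1;0 0 0 0 0 0 1"

```text
t: 11.95
eef_pos: [0.5752, 0.3506, 0.1529]
tcp_rot: [-3.141, -0.001, 0.019]
force: [-0.5, -0.1, -3.9]
gripper_width: 0.076
```

```bash
python3 - <<'E'
from h import *
import pickle
s=get_state();print(s['eef_pos'],s['tcp_rot'],s['force'],s['ft_torque'],s['gripper_width'])
c=cap('side');w=cap('wrist');pickle.dump((w,c),open('pics/p10.pkl','wb'))
im=np.hstack([cv2.resize(w['pixels'],(440,330)),cv2.resize(c['pixels'][200:290,150:240],(330,330),interpolation=cv2.INTER_CUBIC)]);cv2.imwrite('pics/m10.png',im)
E
```

```text
[0.57521707 0.35057123 0.15289992] [-3.14142419e+00 -5.60763943e-04  1.92297085e-02] [-0.46035466 -0.0968798  -3.90542074] [-0.03205999 -0.11337962 -0.02047449] 0.07579521180881006
```

View pics/m10.png

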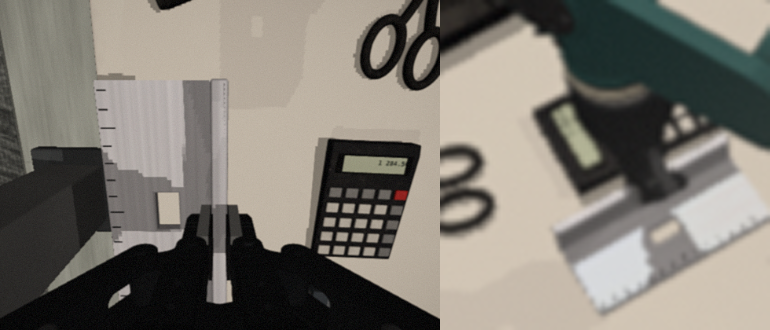

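Held firmly, level in both views. From this image I get the slot's position relative to the tool.

```bash
python3 - <<'E'
from h import *
import pickle
w,c=pickle.load(open('pics/p10.pkl','rb'));g=cv2.cvtColor(w['pixels'],cv2.COLOR_BGR2GRAY)
k=np.zeros_like(g);k[236:296,192:236]=(g[236:296,192:236]>125)*255
n,l,st,ce=cv2.connectedComponentsWithStats((k>0).astype(np.uint8));print(st.tolist(),ce.round(1).tolist())
i=1+np.argmax(st[1:,4]);cs,_=cv2.findContours((l==i).astype(np.uint8),cv2.RETR_EXTERNAL,cv2.CHAIN_APPROX_NONE);b=max(cs,key=len).reshape(-1,2)
M=np.array(w['mount']);Ki=np.linalg.inv(w['K'])
def tool(u,v,z):
    d=M[:3,:3]@Ki@[u,v,1.];o=M[:3,3];return (o+d*(z-o[2])/d[2])[:2]
P=np.array([tool(u,v,.001) for u,v in b],np.float32)*1000;print('slot tool mm',cv2.minAreaRect(P))
# far end of foot/upright: rows
for u in (150,180,200,270,277,283): print(u,g[90:112,u].tolist())
for v in (110,130,150,170,190): print(v,g[v,262:296].tolist())
print('ends tool', [ (tool(u,v,z)*1000).round(1).tolist() for u,v,z in((150,102,.001),(277,100,-.025),(123,104,.001),(142,300,.001))])
E
```

```text
[[0, 0, 560, 420, 233981], [218, 236, 16, 3, 48], [201, 245, 29, 40, 1076], [234, 261, 1, 1, 1], [192, 291, 42, 5, 94]] [[279.8, 209.2], [225.5, 237.0], [215.0, 264.4], [234.0, 261.0], [219.1, 293.9]]
slot tool mm ((-29.74168586730957, -1.9772043228149414), (19.704477310180664, 12.531105041503906), 89.97314453125)
150 [179, 186, 172, 140, 121, 118, 119, 117, 120, 119, 115, 129, 163, 170, 174, 168, 170, 170, 168, 170, 170, 169]
180 [180, 177, 182, 177, 179, 180, 181, 179, 176, 179, 184, 179, 176, 172, 175, 172, 173, 178, 177, 174, 174, 176]
200 [182, 177, 183, 182, 179, 179, 182, 177, 180, 181, 182, 181, 179, 178, 179, 178, 179, 182, 175, 178, 178, 177]
270 [185, 180, 179, 183, 179, 181, 183, 185, 181, 175, 134, 118, 125, 136, 142, 141, 139, 143, 141, 144, 142, 143]
277 [183, 183, 177, 182, 177, 185, 181, 180, 187, 178, 130, 128, 139, 154, 154, 158, 155, 159, 158, 157, 154, 152]
283 [167, 171, 172, 169, 167, 173, 168, 171, 173, 162, 124, 134, 152, 171, 173, 172, 170, 169, 174, 168, 168, 169]
110 [109, 111, 105, 110, 104, 82, 86, 117, 142, 152, 152, 153, 151, 152, 156, 154, 161, 165, 169, 173, 171, 168, 156, 164, 169, 164, 161, 141, 137, 159, 175, 172, 173, 175]
130 [111, 111, 109, 111, 108, 87, 94, 117, 151, 157, 165, 163, 164, 164, 158, 164, 169, 174, 176, 168, 171, 169, 156, 144, 157, 163, 152, 139, 145, 163, 171, 176, 171, 170]
150 [107, 104, 110, 111, 108, 98, 98, 116, 138, 158, 163, 158, 159, 158, 160, 166, 168, 172, 176, 174, 172, 169, 176, 172, 170, 166, 154, 133, 146, 172, 178, 183, 185, 182]
170 [107, 107, 108, 110, 106, 98, 96, 115, 141, 151, 163, 163, 161, 165, 158, 166, 165, 170, 179, 178, 180, 178, 172, 173, 177, 178, 154, 135, 167, 182, 184, 185, 185, 184]
190 [112, 108, 109, 102, 105, 102, 89, 104, 139, 157, 160, 160, 157, 163, 164, 162, 159, 161, 167, 168, 167, 170, 165, 173, 171, 164, 152, 132, 162, 184, 185, 180, 185, 182]
ends tool [[-52.7, -74.2], [-0.7, -74.1], [-63.8, -73.4], [-65.7, 16.3]]
```

Slot in the tool frame is (−31, 0) mm, matching the drawing, so the stop is held square. I carry it over the trimmer, then turn it a quarter clockwise.

>>> drive_tool --moves "0 0 0 0 0.5 0 1;0 0 0 0 1 0 1;0 0 0 0 1 0 1;0 0 0 0 1 0 1;0 0 0 0 1 0 1"

```text
t: 12.55
eef_pos: [0.5769, 0.2131, 0.151]
tcp_rot: [3.14, 0.003, 0.019]
force: [0.6, 0.7, -3.0]
gripper_width: 0.076
```

>>> drive_tool --moves "0 0 0 0 1 0 1;0 0 0 0 1 0 1;0 0 0 0 1 0 1;0 0 0 0 1 0 1;0 0 0 0 1 0 1"

```text
t: 13.05
eef_pos: [0.5794, 0.0633, 0.1512]
tcp_rot: [3.141, 0.003, 0.018]
force: [0.4, -0.5, -3.1]
gripper_width: 0.074
```

>>> drive_tool --moves "0 0 0 0 1 0 1;0 0 0 0 1 0 1;0 0 0 0 1 0 1;0 0 0 0 1 0 1;0 0 0 0 1 0 1"

```text
t: 13.55
eef_pos: [0.5821, -0.0864, 0.1512]
tcp_rot: [-3.141, 0.003, 0.018]
force: [-0.1, -0.4, -2.4]
gripper_width: 0.075
```

>>> drive_tool --moves "0 0 0 0 1 0 1;0 0 0 0 1 0 1;0 0 0 0 1 0 1;0 0 0.75 0 0 0 1;0 0 1 0 0 0 1"

```text
t: 14.05
eef_pos: [0.5836, -0.1763, 0.1508]
tcp_rot: [-3.141, 0.004, -0.171]
force: [-0.1, 1.1, -3.7]
gripper_width: 0.076
```

>>> drive_tool --moves "0 0 1 0 0 0 1;0 0 1 0 0 0 1;0 0 1 0 0 0 1;0 0 1 0 0 0 1;0 0 1 0 0 0 1"

```text
t: 14.55
eef_pos: [0.5838, -0.175, 0.1511]
tcp_rot: [3.14, 0.003, -0.693]
force: [0.2, 0.2, -3.0]
gripper_width: 0.076
```

>>> drive_tool --moves "0 0 1 0 0 0 1;0 0 1 0 0 0 1;0 0 1 0 0 0 1;0 0 1 0 0 0 1;0 0 1 0 0 0 1"

```text
t: 15.05
eef_pos: [0.5837, -0.175, 0.151]
tcp_rot: [3.139, 0.002, -1.216]
force: [0.2, -0.9, -2.7]
gripper_width: 0.074
```

>>> drive_tool --moves "0 0 1 0 0 0 1;0 0 1 0 0 0 1;0 0 1 0 0 0 1;0 0 0 0 0 0 1;0 0 0 0 0 0 1"

```text
t: 15.55
eef_pos: [0.5843, -0.1747, 0.1517]
tcp_rot: [3.139, 0.001, -1.524]
force: [-0.2, 0.7, -2.4]
gripper_width: 0.073
```

>>> drive_tool --moves "0 0 0 0 -0.55 0 1;0 0 0 0 -0.55 0 1;0 0 0 0 0 1 1;0 0 0 0 0 1 1;0 0 0 0 0 0.8 1"

```text
t: 16.05
eef_pos: [0.6172, -0.1728, 0.0664]
tcp_rot: [3.139, 0.001, -1.523]
force: [-0.8, -0.0, -3.5]
gripper_width: 0.073
```

>>> drive_tool --moves "0 0 0 0 0 0.5 1;0 0 0 0 0 0 1;0 0 0 0 0 0 1"

```text
t: 16.35
eef_pos: [0.6186, -0.1732, 0.0544]
tcp_rot: [-3.141, -0.0, -1.525]
force: [0.8, -0.1, -3.4]
gripper_width: 0.076
```

```bash
python3 - <<'E'
from h import *
import pickle
s=get_state();print(s['eef_pos'],s['tcp_rot'],s['force'],s['gripper_width'])
w=cap('wrist');pickle.dump(w,open('pics/p11.pkl','wb'));cv2.imwrite('pics/w11.png',w['pixels'])
g=cv2.cvtColor(w['pixels'],cv2.COLOR_BGR2GRAY)
print('rows of slot'); 
for v in range(236,300,4): print(v,g[v,192:240:2].tolist())
E
```

```text
[ 0.61860764 -0.1731542   0.0544188 ] [-3.14089602e+00 -4.54619936e-04 -1.52505134e+00] [ 0.84378852 -0.10007479 -3.41127993] 0.07567171704528801
rows of slot
236 [175, 176, 183, 181, 177, 177, 180, 184, 181, 179, 178, 177, 176, 181, 190, 186, 184, 181, 187, 181, 186, 181, 177, 175]
240 [173, 180, 182, 185, 182, 173, 178, 181, 182, 184, 183, 176, 175, 178, 183, 185, 187, 180, 185, 184, 183, 185, 175, 176]
244 [181, 156, 146, 146, 139, 138, 141, 140, 141, 143, 142, 132, 139, 141, 146, 146, 144, 145, 156, 186, 180, 182, 175, 178]
248 [171, 161, 133, 70, 62, 80, 63, 48, 37, 34, 36, 37, 36, 38, 38, 37, 35, 44, 142, 183, 185, 183, 171, 177]
252 [173, 165, 138, 71, 67, 81, 70, 52, 34, 38, 32, 39, 32, 35, 37, 37, 42, 46, 132, 177, 182, 182, 175, 181]
256 [175, 173, 138, 88, 64, 77, 72, 66, 41, 38, 38, 34, 38, 37, 40, 33, 36, 40, 129, 178, 183, 187, 176, 175]
260 [186, 179, 145, 96, 65, 75, 76, 74, 40, 40, 44, 45, 40, 42, 44, 40, 40, 36, 122, 177, 187, 184, 180, 176]
264 [188, 188, 163, 121, 72, 79, 75, 80, 74, 79, 73, 78, 79, 77, 77, 77, 76, 76, 130, 174, 184, 185, 177, 175]
268 [188, 181, 
[... 257 characters left out ...]
 73, 88, 124, 127, 127, 132, 127, 129, 131, 129, 125, 130, 126, 138, 162, 175, 179, 183, 136]
280 [186, 186, 182, 161, 86, 68, 82, 116, 117, 120, 115, 113, 121, 113, 110, 118, 118, 115, 132, 165, 180, 188, 157, 27]
284 [188, 183, 178, 167, 96, 62, 109, 154, 150, 156, 157, 155, 157, 157, 157, 155, 159, 161, 159, 164, 184, 182, 98, 22]
288 [189, 181, 176, 175, 111, 91, 107, 105, 104, 104, 102, 101, 105, 106, 110, 110, 111, 108, 116, 152, 185, 175, 44, 37]
292 [192, 183, 179, 178, 160, 160, 156, 159, 165, 167, 166, 164, 165, 165, 168, 170, 172, 169, 162, 166, 177, 90, 1, 17]
296 [185, 181, 178, 182, 192, 188, 189, 184, 189, 184, 189, 191, 185, 182, 178, 187, 184, 181, 181, 184, 158, 28, 10, 12]
```

```bash
python3 - <<'E'
from h import *
import pickle
w=pickle.load(open('pics/p11.pkl','rb'))
psi=.046;X=np.array([np.cos(psi),np.sin(psi)]);Y=np.array([-np.sin(psi),np.cos(psi)])
M=np.array(w['mount']);Tw=w['W']@np.linalg.inv(M)
slot=(Tw@[-.031,0,0.001,1])[:3];print('slot',slot.round(4))
for n,(u,v) in dict(near_edge=(215,263),left_hi=(206,248),left_lo=(207.5,260),right_clip=(227,252)).items():
    p=ray(w,u,v,.035);d=p[:2]-slot[:2];print(n,p.round(4),'rel slot along X %.1f, Y %.1f mm'%(d@X*1000,d@Y*1000))
# predicted bounds of slot's bottom seen at z .035
zf=slot[2]
for n,q in dict(bot_left=(-.038,0,.009),top_left=(-.038,0,.001),top_right=(-.024,0,.001),bot_right=(-.024,0,.009),top_fwd=(-.031,-.012,.001),top_near=(-.031,.012,.001),bot_near=(-.031,.012,.009)).items():
    print(n,proj(w,(Tw@np.append(q,1))[:3]).round(1))
E
python3 - <<'E'
import cv2
a=cv2.imread('pics/w11.png');cv2.imwrite('pics/w11b.png',cv2.resize(a[225:305,120:320],(800,320),interpolation=cv2.INTER_CUBIC))
E
```

```text
slot [ 0.6172 -0.1422  0.0534]
near_edge [ 0.6127 -0.141   0.035 ] rel slot along X -4.4, Y 1.4 mm
left_hi [ 0.6209 -0.1364  0.035 ] rel slot along X 3.9, Y 5.6 mm
left_lo [ 0.6142 -0.1371  0.035 ] rel slot along X -2.7, Y 5.2 mm
right_clip [ 0.6192 -0.1472  0.035 ] rel slot along X 1.7, Y -5.1 mm
bot_left [199.4 263.3]
top_left [195.7 270.3]
top_right [225.6 270.3]
bot_right [228.  263.3]
top_fwd [209.2 246.3]
top_near [212.  293.3]
bot_near [214.9 285.5]
```

Through the slot, the plate's hole sits centred in y to within about 1 mm and about 5–6 mm ahead, as intended. I lower the stop onto the bed.

>>> drive_tool --moves "0 0 0 0 0 0.15 1;0 0 0 0 0 0.1 1;0 0 0 0 0 0 1"

```text
t: 16.7
eef_pos: [0.6182, -0.1728, 0.0463]
tcp_rot: [3.141, -0.0, -1.525]
force: [-0.2, -0.0, -2.9]
gripper_width: 0.076
```

>>> drive_tool --moves "0 0 0 0 0 0.06 1;0 0 0 0 0 0 1;0 0 0 0 0 0 1"

```text
t: 17.0
eef_pos: [0.6185, -0.1729, 0.0447]
tcp_rot: [-3.141, -0.0, -1.525]
force: [-0.3, -1.2, -2.3]
gripper_width: 0.077
```

>>> drive_tool --moves "0 0 0 0 0 0.03 1;0 0 0 0 0 0.02 1;0 0 0 0 0 0 1"

```text
t: 17.3
eef_pos: [0.6185, -0.1729, 0.0446]
tcp_rot: [-3.141, -0.001, -1.525]
force: [-3.5, 1.6, 5.8]
gripper_width: 0.076
```

>>> drive_tool --moves "0 0 0 0 -0.07 0 1;0 0 0 0 -0.05 0 1;0 0 0 0 0 0 1"

```text
t: 17.6
eef_pos: [0.6211, -0.1731, 0.0446]
tcp_rot: [3.14, -0.001, -1.525]
force: [-6.3, 0.4, 6.7]
gripper_width: 0.074
```

>>> drive_tool --moves "0 0 0 0 -0.04 -0.02 1;0 0 0 0 0 0 1"

```text
t: 17.8
eef_pos: [0.6227, -0.173, 0.0446]
tcp_rot: [3.141, -0.001, -1.525]
force: [-5.6, 0.1, 6.3]
gripper_width: 0.072
```

>>> drive_tool --moves "0 0 0 0 -0.04 0 1;0 0 0 0 0 0 1"

```text
t: 18.0
eef_pos: [0.6235, -0.173, 0.0446]
tcp_rot: [3.14, -0.001, -1.525]
force: [-6.4, 0.6, 7.7]
gripper_width: 0.074
```

>>> drive_tool --moves "0 0 0 0 -0.04 0 1;0 0 0 0 0 0 1"

```text
t: 18.2
eef_pos: [0.6235, -0.173, 0.0446]
tcp_rot: [3.137, -0.0, -1.525]
force: [-10.0, 0.5, 8.6]
gripper_width: 0.069
```

>>> drive_tool --moves "0 0 0 0 -0.05 0 1;0 0 0 0 0 0 1"

```text
t: 18.4
eef_pos: [0.6234, -0.173, 0.0446]
tcp_rot: [3.133, -0.0, -1.526]
force: [-14.0, 0.1, 9.8]
gripper_width: 0.07
```

```bash
python3 - <<'E'
from h import *
import pickle
s=get_state();print(s['eef_pos'],s['tcp_rot'],s['force'],s['ft_torque'])
w=cap('wrist');pickle.dump(w,open('pics/p12.pkl','wb'));cv2.imwrite('pics/w12.png',w['pixels'])
g=cv2.cvtColor(w['pixels'],cv2.COLOR_BGR2GRAY)
for v in range(240,294,3): print(v,g[v,194:232].tolist())
E
```

```text
[ 0.62344361 -0.17298486  0.04461735] [ 3.13342963e+00 -2.22722698e-04 -1.52562766e+00] [-14.03826219   0.10010136   9.75748242] [0.01003705 2.05896901 0.12701459]
240 [177, 179, 183, 184, 180, 183, 173, 176, 176, 176, 177, 177, 182, 178, 179, 179, 180, 176, 179, 177, 170, 175, 167, 172, 180, 185, 183, 181, 185, 191, 183, 186, 177, 178, 182, 178, 180, 180]
243 [172, 174, 179, 180, 180, 181, 175, 174, 174, 169, 176, 178, 177, 175, 180, 179, 175, 177, 176, 173, 172, 167, 164, 170, 178, 176, 180, 181, 183, 179, 179, 174, 176, 177, 174, 180, 182, 180]
246 [147, 137, 119, 90, 68, 64, 56, 47, 42, 43, 43, 44, 39, 48, 44, 44, 42, 44, 44, 41, 39, 44, 41, 34, 41, 46, 46, 40, 48, 49, 47, 42, 60, 122, 155, 170, 182, 179]
249 [156, 143, 129, 90, 61, 55, 56, 52, 38, 34, 39, 39, 36, 34, 38, 30, 34, 37, 35, 36, 40, 37, 39, 30, 40, 35, 35, 45, 38, 35, 36, 30, 55, 105, 141, 171, 177, 178]
252 [159, 144, 133, 103, 69, 58, 58, 52, 47, 38, 41, 39, 34, 36, 39, 42, 39, 41, 43, 32, 39, 37, 39, 33, 36, 32, 37, 39, 36, 40, 38, 38, 45, 96, 142, 167, 176, 182]
255 [165, 145, 135, 112, 79, 60, 52, 57, 50, 45, 38
[... 1493 characters left out ...]
84, 93, 88, 89, 94, 95, 94, 95, 95, 95, 97, 91, 93, 97, 98, 100, 97, 104, 98, 103, 104, 105, 97, 100, 117, 146, 159, 170]
285 [179, 177, 177, 173, 163, 139, 100, 71, 74, 100, 112, 107, 114, 107, 110, 102, 109, 105, 106, 111, 110, 110, 112, 107, 103, 108, 109, 110, 111, 102, 106, 106, 107, 111, 115, 149, 157, 169]
288 [178, 179, 175, 176, 175, 153, 102, 75, 91, 106, 109, 106, 105, 111, 105, 105, 102, 102, 101, 98, 97, 102, 100, 103, 110, 111, 108, 108, 107, 106, 109, 105, 104, 102, 104, 144, 165, 170]
291 [181, 175, 177, 180, 170, 158, 132, 113, 110, 108, 111, 114, 114, 112, 115, 114, 115, 118, 116, 117, 111, 115, 114, 110, 111, 116, 115, 125, 132, 130, 131, 136, 132, 126, 131, 149, 160, 169]
```

The slot has not slipped in the grip. The stop meets the ledge, with Fx rising to −14 N while x is stuck. The hole is about 1.7 mm ahead of the slot's centre, and the overlap is still 21.8 mm for the 20 mm head. I ease the preload, release and rise.

>>> drive_tool --moves "0 0 0 0 0.06 -0.03 1;0 0 0 0 0 0 0.9;0 0 0 0 0 0 0.5;0 0 0 0 0 0 0.5;0 0 0 0 0 -0.3 0.5"

```text
t: 18.95
eef_pos: [0.6245, -0.1721, 0.0519]
tcp_rot: [3.139, 0.001, -1.525]
force: [-0.3, -0.2, -0.1]
gripper_width: 0.498
```

>>> drive_tool --moves "0 0 0 0 0 -0.7 0.5;0 0 0 0 0 -1 0.5;0 0 0 0 0 -1 0.4;0 0 0 0 0 -1 0;0 0 0 0 0 -1 0"

```text
t: 19.45
eef_pos: [0.6255, -0.1725, 0.1967]
tcp_rot: [-3.14, -0.001, -1.525]
force: [-0.0, -0.7, 0.2]
gripper_width: 0.915
```

>>> drive_tool --moves "0 0 0 0 0.7 -0.5 0;0 0 0 0 0.7 0 0;0 0 0 0 0 0 0;0 0 0 0 0 0 0"

```text
t: 19.85
eef_pos: [0.5836, -0.1744, 0.2101]
tcp_rot: [-3.14, -0.0, -1.526]
force: [-0.7, -0.1, 0.6]
gripper_width: 1.001
```

```bash
python3 - <<'E'
from h import *
import pickle
s=get_state();print(s['eef_pos'],s['tcp_rot'],s['force'])
w=cap('wrist');pickle.dump(w,open('pics/p13.pkl','wb'));cv2.imwrite('pics/w13.png',w['pixels'])
psi=.046;X=np.array([np.cos(psi),np.sin(psi)]);Y=np.array([-np.sin(psi),np.cos(psi)])
for n,q in dict(slot=(.6219,-.142,.044),hole=(.6222,-.142,.035),led=(.697,-.1465,.05),screw=(.567,-.0455,.096),upfar=(.6979,-.17,.07),upnear=(.548,-.177,.07),trackL=(.6222,-.095,.036),trackR=(.6222,-.205,.036)).items(): print(n,proj(w,q).round())
E
```

```text
[ 0.58357455 -0.17440025  0.21013529] [-3.14002564e+00 -3.90310502e-04 -1.52556355e+00] [-0.69987072 -0.14853561  0.63038531]
slot [243. 150.]
hole [244. 148.]
led [250.  57.]
screw [112. 221.]
upfar [279.  53.]
upnear [279. 240.]
trackL [192. 146.]
trackR [313. 151.]
```

View pics/w13.png

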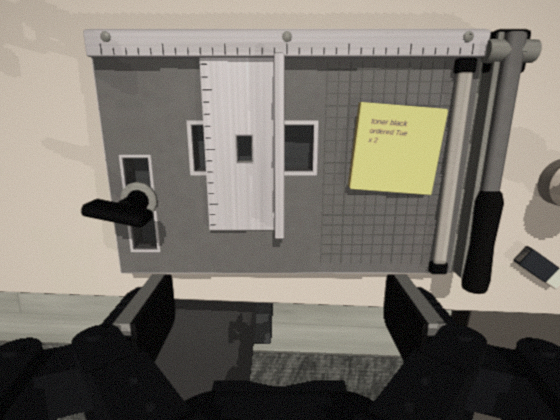

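The stop stands on the bed over the track, square against the ledge, with the slot at (244, 149) and the upright on the arm's side. The screw's wing is at (84–152, 200–225). That was the 12th and last view; from here I use numbers only.

```bash
python3 - <<'E'
from h import *
import pickle
w=pickle.load(open('pics/p13.pkl','rb'));g=cv2.cvtColor(w['pixels'],cv2.COLOR_BGR2GRAY)
def rect(th,x0,y0,x1,y1,z,name,inv=True):
    k=np.zeros_like(g);r=g[y0:y1,x0:x1];k[y0:y1,x0:x1]=(r<th) if inv else (r>th)
    cs,_=cv2.findContours(k,cv2.RETR_EXTERNAL,cv2.CHAIN_APPROX_NONE)
    b=max(cs,key=cv2.contourArea).reshape(-1,2)
    P=np.array([ray(w,u,v,z)[:2] for u,v in b],np.float32)*1000
    print(name,cv2.boundingRect(b),[np.round(q,1) for q in cv2.minAreaRect(P)])
rect(110,228,130,262,168,.044,'slot dark');rect(60,228,130,262,168,.035,'hole dark')
rect(45,75,190,156,230,.096,'wing')
for v in range(198,228,3): print(v,g[v,78:160:2].tolist())
# stop far end vs ledge: columns between foot and ledge
for u in (215,235,255,270): print(u,g[48:72,u].tolist())
# foot left edge angle
L=[(np.argmax(np.diff(g[v,190:225].astype(int)))+190.5,v) for v in range(65,118,4)];P=np.array([ray(w,u,v,.044)[:2] for u,v in L]);print('foot left edge dy/dx',np.polyfit(P[:,0],P[:,1],1))
L=[(np.argmax(np.diff(g[v,262:282].astype(int)))+262.5,v) for v in range(70,230,6)];P=np.array([ray(w,u,v,.07)[:2] for u,v in L]);print('upright edge',np.polyfit(P[:,0],P[:,1],1))
L=[(u,np.argmax(g[45:70,u].astype(int)[:-2]-g[47:70,u])+46) for u in range(110,195,4)];P=np.array([ray(w,u,v,.05)[:2] for u,v in L]);print('ledge dx/dy',np.polyfit(P[:,1],P[:,0],1))
E
```

```text
slot dark (236, 135, 16, 27) [array([ 623.1, -142.5]), array([22.6, 13.2]), np.float64(2.6)]
hole dark (237, 136, 14, 24) [array([ 622.7, -141.7]), array([20.6, 11.8]), np.float64(2.6)]
wing (82, 191, 72, 39) [array([576.2, -49.7]), array([30.5, 54.5]), np.float64(2.6)]
198 [196, 198, 200, 197, 196, 194, 199, 198, 192, 141, 129, 161, 177, 188, 189, 193, 174, 106, 101, 102, 104, 111, 124, 62, 19, 2, 4, 5, 7, 1, 1, 5, 11, 7, 1, 98, 140, 141, 133, 79, 105]
201 [195, 194, 196, 200, 196, 170, 111, 35, 8, 4, 4, 0, 2, 11, 28, 55, 89, 58, 82, 102, 78, 21, 15, 12, 18, 13, 13, 11, 1, 10, 6, 15, 0, 10, 1, 64, 134, 131, 133, 82, 89]
204 [196, 201, 168, 72, 20, 1, 6, 8, 6, 3, 16, 15, 3, 7, 6, 11, 6, 12, 0, 1, 2, 15, 3, 12, 11, 8, 21, 7, 0, 9, 15, 8, 4, 5, 6, 85, 139, 132, 131, 83, 93]
207 [196, 191, 61, 8, 14, 13, 10, 14, 10, 18, 11, 17, 7, 15, 12, 16, 4, 7, 8, 10, 1, 12, 2, 9, 13, 15, 0, 0, 1, 16, 6, 0, 0, 8, 46, 136, 138, 138, 112, 84, 102]
210 [199, 163, 31, 9, 18, 13, 20, 14, 16, 16, 15, 20, 20, 15, 8, 12, 12, 12, 13, 5, 6, 19, 3, 2, 13, 8, 6, 15, 12, 10, 4, 2, 5, 6, 9, 16, 56, 111, 106, 114,
[... 793 characters left out ...]
2, 67, 72, 68, 59, 53, 62, 38, 13, 6, 8, 11, 16, 0, 28, 37, 41, 36, 41, 62, 127, 79]
215 [178, 185, 177, 180, 192, 192, 186, 147, 97, 95, 121, 129, 145, 184, 201, 201, 197, 194, 197, 196, 197, 196, 196, 200]
235 [176, 179, 178, 183, 191, 189, 188, 146, 97, 97, 130, 132, 133, 146, 187, 206, 203, 202, 198, 201, 200, 202, 197, 202]
255 [175, 172, 171, 174, 176, 180, 177, 131, 83, 86, 114, 126, 118, 140, 178, 189, 193, 193, 189, 192, 189, 193, 191, 189]
270 [178, 177, 172, 173, 176, 182, 176, 132, 85, 87, 118, 126, 121, 142, 186, 191, 198, 196, 191, 194, 192, 190, 196, 195]
foot left edge dy/dx [ 0.01937601 -0.11979012]
upright edge [ 0.04285454 -0.19672219]
ledge dx/dy [-0.0500602   0.69103305]
```

>>> drive_tool --moves "0 0 -1 0 0 0 0;0 0 -1 0 0 0 0;0 0 -1 0 0 0 0;0 0 -1 0 0 0 0;0 0 -1 0 0 0 0"

```text
t: 20.4
eef_pos: [0.584, -0.1742, 0.2085]
tcp_rot: [3.141, 0.001, -0.997]
force: [0.0, -0.0, 0.2]
gripper_width: 0.999
```

>>> drive_tool --moves "0 0 -1 0 0 0 0;0 0 -1 0 0 0 0;0 0 -1 0 0 0 0;0 0 -1 0 0 0 0;0 0 -1 0 0 0 0"

```text
t: 20.9
eef_pos: [0.584, -0.1742, 0.2085]
tcp_rot: [-3.142, 0.001, -0.473]
force: [0.1, -0.0, -0.7]
gripper_width: 0.995
```

>>> drive_tool --moves "0 0 -1 0 0 0 0;0 0 -1 0 0 0 0;0 0 -1 0 0 0 0;0 0 -0.27 -0.5 -0.8 0 0;0 0 0 -0.54 -0.8 0 0"

```text
t: 21.4
eef_pos: [0.5601, -0.122, 0.2082]
tcp_rot: [-3.141, 0.001, -0.136]
force: [0.7, -0.4, -0.3]
gripper_width: 0.995
```

>>> drive_tool --moves "0 0 0 0 -0.9 0 0;0 0 0 0 -0.9 0 0;0 0 0 0 -0.83 0 0;0 0 0 0 0 0 0;0 0 0 0 0 0 0"

```text
t: 21.9
eef_pos: [0.5707, -0.0437, 0.2089]
tcp_rot: [3.141, 0.001, -0.134]
force: [0.8, 0.5, 0.6]
gripper_width: 1.0
```

```bash
python3 - <<'E'
from h import *
import pickle
s=get_state();print(s['eef_pos'],s['tcp_rot'],s['force'],s['qpos'])
w=cap('wrist');pickle.dump(w,open('pics/p14.pkl','wb'));cv2.imwrite('pics/w14.png',w['pixels']);g=cv2.cvtColor(w['pixels'],cv2.COLOR_BGR2GRAY)
for z in(.096,.07,.041): print(z,proj(w,(.57,-.0445,z)).round())
for a in(-.025,.025): print(proj(w,(.57+a*np.cos(1.435),-.0445+a*np.sin(1.435),.096)).round())
print('nadir',ray(w,280,207,.09),w['W'][:3,3])
for v in range(150,280,6): print(v,g[v,240:330:3].tolist())
E
```

```text
[ 0.57068255 -0.0437424   0.2088585 ] [ 3.14102335e+00  8.37421177e-04 -1.34313207e-01] [0.75804212 0.53638724 0.5687694 ] [-1.75197037e-01  1.40481854e-01  1.33764585e+00 -6.05704135e-04
  1.66427839e+00 -4.09403635e-02]
0.096 [278. 208.]
0.07 [278. 200.]
0.041 [278. 193.]
[278. 239.]
[278. 176.]
nadir [ 0.57146069 -0.04526805  0.09      ] [0.58019936 0.0257117  0.36004614]
150 [174, 168, 167, 173, 168, 171, 169, 173, 171, 172, 174, 176, 169, 175, 178, 171, 172, 169, 164, 133, 133, 108, 110, 103, 95, 80, 72, 68, 70, 93]
156 [167, 173, 169, 169, 171, 175, 139, 109, 117, 112, 108, 112, 107, 94, 79, 72, 70, 76, 82, 112, 136, 150, 144, 123, 98, 94, 100, 100, 98, 95]
162 [109, 107, 93, 81, 68, 57, 69, 85, 113, 128, 135, 127, 117, 95, 90, 87, 89, 92, 91, 89, 89, 92, 95, 92, 96, 98, 100, 93, 97, 96]
168 [90, 78, 71, 60, 58, 60, 70, 95, 93, 93, 98, 95, 96, 88, 89, 88, 91, 88, 93, 94, 93, 90, 95, 96, 98, 104, 127, 113, 100, 98]
174 [62, 64, 64, 61, 61, 59, 61, 97, 95, 98, 89, 56, 0, 7, 0, 53, 150, 160, 164, 161, 134, 94, 59, 43, 26, 29, 69, 163, 94, 101]
180 [54, 59, 65, 74, 90, 104, 122, 17
[... 1502 characters left out ...]
[96, 95, 95, 96, 99, 95, 89, 94, 95, 94, 90, 95, 92, 89, 88, 92, 89, 86, 89, 88, 86, 82, 69, 72, 68, 68, 67, 68, 79, 105]
258 [92, 97, 95, 97, 96, 93, 103, 96, 87, 84, 79, 69, 69, 71, 68, 60, 80, 101, 120, 150, 163, 174, 173, 107, 175, 169, 167, 175, 175, 179]
264 [90, 90, 94, 92, 97, 94, 73, 61, 166, 146, 173, 172, 175, 136, 173, 175, 138, 177, 176, 170, 170, 170, 166, 171, 175, 172, 174, 175, 173, 174]
270 [92, 92, 90, 91, 97, 94, 89, 64, 140, 177, 168, 170, 170, 172, 172, 173, 177, 176, 174, 171, 171, 173, 172, 167, 165, 171, 167, 171, 172, 167]
276 [93, 93, 93, 93, 96, 93, 90, 66, 76, 168, 170, 168, 168, 166, 171, 169, 168, 168, 166, 172, 168, 165, 167, 167, 167, 176, 173, 171, 178, 173]
```

Wing is at u 272–284, v 173–236, centred within 1 mm in x and about 1–2 mm in y of the tool. I descend and grip.

>>> drive_tool --moves "0 0 0 0 0 0.9 0.5;0 0 0 0 0 0.9 0.5;0 0 0 0 0 0.9 0.5;0 0 0 0 0 0.9 0.5;0 0 0 0 0 0.6 0.5"

```text
t: 22.45
eef_pos: [0.5691, -0.0454, 0.0808]
tcp_rot: [3.141, 0.003, -0.138]
force: [-0.4, 0.1, -0.8]
gripper_width: 0.495
```

>>> drive_tool --moves "0 0 0 0 0 0.4 0.5;0 0 0 0 0 0.2 0.5;0 0 0 0 0 0 0.5;0 0 0 0 0 0 1;0 0 0 0 0 0 1"

```text
t: 22.95
eef_pos: [0.5712, -0.0444, 0.067]
tcp_rot: [3.141, -0.003, -0.136]
force: [-0.3, -0.1, 0.2]
gripper_width: 0.169
```

>>> drive_tool --moves "0 0 0 0 0 0 1;0 0 0 0 0 0 1;0 0 0 0 0 0 1"

```text
t: 23.25
eef_pos: [0.5713, -0.0444, 0.067]
tcp_rot: [3.141, -0.003, -0.136]
force: [-0.6, -0.3, 4.9]
gripper_width: 0.107
```

>>> drive_tool --moves "0 0 0 0 0 -0.2 1;0 0 0 0 0 -0.5 1;0 0 0 0 0 -0.8 1;0 0 0 0 0 -1 1;0 0 0 0 0 0 1"

```text
t: 23.75
eef_pos: [0.5731, -0.0446, 0.1466]
tcp_rot: [3.141, -0.01, -0.136]
force: [0.3, -0.9, -0.5]
gripper_width: 0.109
```

>>> drive_tool --moves "0 0 -0.7 0 0 0 1;0 0 -1 0 0 0 1;0 0 -1 0 0 0 1;0 0 -1 0 0 0 1;0 0 -1 0 0 0 1"

```text
t: 24.25
eef_pos: [0.5696, -0.044, 0.1397]
tcp_rot: [-3.141, 0.002, 0.361]
force: [0.2, 0.3, -1.2]
gripper_width: 0.114
```

>>> drive_tool --moves "0 0 -1 0 0 0 1;0 0 -1 0 0 0 1;0 0 -1 0 0 0 1;0 0 -1 0 0 0 1;0 0 -1 0 0 0 1"

```text
t: 24.75
eef_pos: [0.5696, -0.044, 0.1397]
tcp_rot: [-3.14, 0.001, 0.884]
force: [0.1, -0.4, 0.0]
gripper_width: 0.117
```

>>> drive_tool --moves "0 0 -1 0 0 0 1;0 0 -1 0 0 0 1;0 0 -1 0 0 0 1;0 0 -1 0 0 0 1;0 0 -1 0 0 0 1"

```text
t: 25.25
eef_pos: [0.5696, -0.044, 0.1397]
tcp_rot: [-3.14, 0.0, 1.408]
force: [-0.3, 0.2, -1.4]
gripper_width: 0.115
```

>>> drive_tool --moves "0 0 -1 0 0 0 1;0 0 -1 0 0 0 1;0 0 0 0 0 0 1;0 0 0 0 0 0 1"

```text
t: 25.65
eef_pos: [0.5699, -0.0441, 0.14]
tcp_rot: [-3.141, -0.0, 1.611]
force: [1.3, -0.7, -1.4]
gripper_width: 0.109
```

```bash
python3 - <<'E'
from h import *
import pickle
s=get_state();print(s['eef_pos'],s['tcp_rot'],s['force'],s['ft_torque'],s['gripper_width'],s['qpos'])
w=cap('wrist');pickle.dump(w,open('pics/p15.pkl','wb'));g=cv2.cvtColor(w['pixels'],cv2.COLOR_BGR2GRAY)
M=np.linalg.inv(np.array(w['mount']))
for n,p in dict(wtop_m=(0,-.025,-.029),wtop_p=(0,.025,-.029),collar_m=(0,-.017,.026),collar_c=(0,0,.031),col_l=(-.017,0,.026),col_r=(.017,0,.026),tip=(0,0,.056)).items():
    q=w['K']@(M@np.append(p,1))[:3];print(n,(q[:2]/q[2]).round())
for v in range(190,300,5): print(v,g[v,230:330:3].tolist())
E
```

```text
[ 0.56986196 -0.04409401  0.13999308] [-3.14051200e+00 -1.39495386e-04  1.61087160e+00] [ 1.26236705 -0.66068021 -1.39831523] [-0.0161036   0.00489498  0.0314415 ] 0.10910894699040784 [-1.76355315e-01  1.65318032e-01  1.44664801e+00 -9.59013811e-05
  1.53071201e+00 -1.78722309e+00]
wtop_m [281. 243.]
wtop_p [281. 358.]
collar_m [280. 220.]
collar_c [280. 247.]
col_l [249. 251.]
col_r [312. 250.]
tip [280. 232.]
190 [110, 105, 109, 106, 109, 109, 107, 105, 101, 102, 163, 174, 32, 62, 64, 66, 64, 64, 62, 63, 62, 63, 143, 174, 97, 105, 103, 101, 99, 171, 178, 178, 179, 176]
195 [111, 109, 106, 103, 106, 107, 103, 104, 102, 105, 160, 169, 31, 65, 63, 64, 63, 65, 62, 60, 63, 58, 142, 176, 105, 105, 104, 97, 101, 177, 176, 178, 179, 176]
200 [106, 106, 102, 106, 109, 108, 106, 104, 105, 110, 145, 167, 31, 65, 68, 66, 70, 57, 62, 68, 69, 68, 133, 169, 105, 110, 105, 105, 104, 173, 181, 178, 177, 178]
205 [106, 111, 109, 111, 108, 111, 104, 104, 105, 101, 146, 193, 28, 65, 61, 66, 62, 62, 62, 67, 59, 62, 138, 169, 99, 102, 110, 103, 109, 168, 182, 177, 174, 177]
210 [105, 104, 105, 115, 114,
[... 2010 characters left out ...]
 180, 176, 179, 178]
275 [111, 110, 51, 4, 18, 5, 16, 56, 59, 57, 58, 16, 12, 0, 7, 18, 18, 10, 0, 7, 5, 1, 40, 60, 55, 55, 49, 1, 5, 12, 19, 161, 181, 178]
280 [117, 52, 3, 9, 5, 10, 35, 58, 59, 56, 54, 19, 21, 5, 11, 19, 16, 16, 15, 11, 15, 12, 40, 58, 56, 55, 60, 10, 21, 9, 16, 8, 167, 177]
285 [106, 11, 16, 13, 3, 1, 45, 54, 60, 56, 59, 5, 0, 0, 14, 15, 17, 10, 21, 10, 16, 10, 21, 58, 56, 58, 58, 25, 9, 11, 8, 10, 88, 182]
290 [57, 8, 13, 13, 13, 11, 62, 57, 48, 56, 46, 13, 11, 9, 14, 19, 17, 15, 12, 3, 8, 4, 18, 56, 51, 57, 57, 36, 13, 11, 18, 9, 0, 176]
295 [14, 1, 6, 10, 10, 21, 61, 51, 57, 55, 36, 12, 4, 20, 17, 21, 17, 19, 22, 15, 4, 14, 4, 56, 53, 55, 54, 55, 21, 6, 10, 12, 1, 100]
```

Screw held straight, within about 1 mm of the tool axis. I move over the slot and come down to just above it.

>>> drive_tool --moves "0 0 0 -0.83 0.42 0 1;0 0 0 -0.83 0.42 0 1;0 0 0 -0.83 0.42 0 1;0 0 0 -0.84 0.41 0 1;0 0 0 0 0 0 1"

```text
t: 26.2
eef_pos: [0.6253, -0.1451, 0.1398]
tcp_rot: [-3.141, 0.002, 1.608]
force: [0.8, 0.7, -1.0]
gripper_width: 0.113
```

>>> drive_tool --moves "0 0 0 0 0 0.5 1;0 0 0 0 0 0.5 1;0 0 0 0 0 0.1 1;0 0 0 0 0 0 1;0 0 0 0 0 0 1"

```text
t: 26.7
eef_pos: [0.6244, -0.1413, 0.1075]
tcp_rot: [-3.142, 0.0, 1.614]
force: [0.6, -0.2, -1.7]
gripper_width: 0.111
```

```bash
python3 - <<'E'
from h import *
import pickle
s=get_state();print(s['eef_pos'],s['tcp_rot'],s['force'])
w=cap('wrist');pickle.dump(w,open('pics/p16.pkl','wb'));cv2.imwrite('pics/w16.png',w['pixels']);g=cv2.cvtColor(w['pixels'],cv2.COLOR_BGR2GRAY)
X=np.array([1,.046]);Y=np.array([-.046,1])
for n,(a,b) in dict(slot_nearend=(-.012,0),nl=(-.012,.007),nr=(-.012,-.007),c=(0,0)).items():
    p=np.append(np.array([.6231,-.1425])+a*X+b*Y,.044);print(n,proj(w,p).round())
M=np.linalg.inv(np.array(w['mount']))
for n,p in dict(tipfront=(0,-.008,.056),headfront=(0,-.010,.054),collar_front=(0,-.017,.026)).items():
    q=w['K']@(M@np.append(p,1))[:3];print(n,(q[:2]/q[2]).round())
for v in range(190,232,3): print(v,g[v,244:318:2].tolist())
E
```

```text
[ 0.6244059  -0.14125164  0.10751935] [-3.14155599e+00  3.29770283e-05  1.61369175e+00] [ 0.56914995 -0.20170987 -1.71778041]
slot_nearend [278. 208.]
nl [289. 208.]
nr [267. 208.]
c [278. 226.]
tipfront [280. 220.]
headfront [280. 218.]
collar_front [280. 220.]
190 [230, 230, 230, 225, 225, 227, 185, 147, 149, 153, 147, 149, 154, 154, 157, 152, 159, 161, 162, 161, 157, 158, 165, 156, 156, 163, 161, 165, 161, 164, 159, 164, 172, 231, 235, 233, 235]
193 [230, 229, 225, 227, 228, 229, 185, 148, 151, 157, 151, 150, 160, 154, 157, 157, 156, 163, 163, 164, 155, 161, 164, 161, 155, 158, 168, 161, 163, 161, 164, 164, 168, 235, 233, 232, 234]
196 [232, 229, 227, 227, 228, 227, 170, 143, 152, 156, 146, 157, 159, 152, 159, 158, 158, 162, 163, 162, 153, 164, 167, 156, 160, 163, 165, 164, 157, 161, 163, 166, 172, 235, 234, 236, 236]
199 [231, 231, 229, 229, 227, 224, 160, 144, 150, 152, 151, 152, 156, 150, 160, 153, 161, 164, 167, 164, 161, 161, 165, 159, 154, 160, 165, 167, 157, 157, 156, 161, 170, 233, 235, 235, 237]
202 [230, 232, 227, 227, 228, 227, 144, 145, 147, 152, 147, 149, 150, 155, 15
[... 1029 characters left out ...]
, 235, 236, 230, 233, 232, 233, 237, 233, 167, 93, 101, 106, 124, 117, 122, 117, 116, 112, 119, 121, 123, 111, 104, 92, 159, 242, 235, 233, 235, 238, 238, 237, 238, 237, 238, 239]
223 [237, 235, 234, 232, 233, 235, 234, 163, 122, 118, 121, 128, 119, 95, 59, 23, 9, 13, 9, 12, 39, 68, 112, 127, 114, 116, 93, 159, 233, 236, 233, 234, 236, 239, 236, 239, 239]
226 [238, 236, 236, 232, 235, 174, 108, 143, 162, 147, 133, 125, 53, 5, 2, 8, 16, 11, 2, 17, 2, 1, 16, 103, 125, 125, 134, 129, 109, 169, 235, 235, 235, 237, 235, 236, 234]
229 [237, 236, 235, 237, 192, 150, 165, 166, 176, 176, 184, 125, 8, 0, 2, 5, 2, 5, 12, 6, 15, 12, 0, 47, 118, 123, 151, 150, 154, 135, 213, 236, 233, 232, 233, 234, 236]
```

The slot's visible end (u 267–289) and the collar's centre (u ≈ 278) line up within 0.5 mm in y and about 1 mm in x. I go down while watching the force.

>>> drive_tool --moves "0 0 0 0 0 0.2 1;0 0 0 0 0 0.2 1;0 0 0 0 0 0 1"

```text
t: 27.05
eef_pos: [0.6237, -0.1416, 0.0941]
tcp_rot: [-3.139, -0.001, 1.613]
force: [-0.1, -0.1, -1.4]
gripper_width: 0.114
```

>>> drive_tool --moves "0 0 0 0 0 0.1 1;0 0 0 0 0 0.1 1;0 0 0 0 0 0 1"

```text
t: 27.35
eef_pos: [0.6242, -0.1418, 0.0889]
tcp_rot: [-3.141, -0.0, 1.613]
force: [-0.1, 0.5, -0.5]
gripper_width: 0.113
```

>>> drive_tool --moves "0 0 0 0 0 0.1 1;0 0 0 0 0 0.1 1;0 0 0 0 0 0 1"

```text
t: 27.65
eef_pos: [0.6242, -0.1418, 0.0828]
tcp_rot: [-3.141, -0.0, 1.613]
force: [0.1, 0.8, -0.5]
gripper_width: 0.113
```

>>> drive_tool --moves "0 0 0 0 0 0.1 1;0 0 0 0 0 0.1 1;0 0 0 0 0 0 1"

```text
t: 27.95
eef_pos: [0.6241, -0.1417, 0.0767]
tcp_rot: [-3.14, -0.0, 1.613]
force: [-0.7, -0.1, -1.0]
gripper_width: 0.112
```

>>> drive_tool --moves "0 0 0 0 0 0.05 1;0 0 0 0 0 0 1"

```text
t: 28.15
eef_pos: [0.6244, -0.1419, 0.0758]
tcp_rot: [-3.141, -0.0, 1.613]
force: [0.1, 0.3, -1.0]
gripper_width: 0.108
```

>>> drive_tool --moves "0 0 0 0 0 0.04 1;0 0 0 0 0 0 1"

```text
t: 28.35
eef_pos: [0.6247, -0.1419, 0.0751]
tcp_rot: [3.141, 0.0, 1.613]
force: [-0.0, 0.0, 0.4]
gripper_width: 0.112
```

>>> drive_tool --moves "0 0 0 0 0 0.03 1;0 0 0 0 0 0 1;0 0 0 0 0 0 1"

```text
t: 28.65
eef_pos: [0.6248, -0.142, 0.0751]
tcp_rot: [3.14, 0.001, 1.613]
force: [-2.0, 0.7, 5.2]
gripper_width: 0.114
```

>>> drive_tool --moves "0 0 0 0 0 0.02 1;0 0 0 0 0 0 1;0 0 0 0 0 0 1"

```text
t: 28.95
eef_pos: [0.6249, -0.1421, 0.0751]
tcp_rot: [3.14, 0.001, 1.613]
force: [-2.7, 0.7, 6.6]
gripper_width: 0.117
```

Seated: the descent stops at z = 0.0751 with +6.6 N, against 0.075 predicted. I relieve the pressure, then turn clockwise.

>>> drive_tool --moves "0 0 0.5 0 0 -0.05 1;0 0 1 0 0 0 1;0 0 1 0 0 0 1;0 0 1 0 0 0 1"

```text
t: 29.35
eef_pos: [0.6241, -0.1419, 0.0751]
tcp_rot: [-3.141, 0.0, 1.242]
force: [-2.2, 1.1, 4.4]
gripper_width: 0.113
```

>>> drive_tool --moves "0 0 1 0 0 0 1;0 0 1 0 0 0 1;0 0 1 0 0 0 1;0 0 1 0 0 0 1;0 0 0 0 0 0 1"

```text
t: 29.85
eef_pos: [0.6245, -0.1416, 0.0751]
tcp_rot: [-3.141, -0.0, 0.828]
force: [-1.6, 0.8, 3.5]
gripper_width: 0.112
```

```bash
python3 - <<'E'
from h import *
s=get_state();print(s['eef_pos'],s['tcp_rot'],s['force'],s['ft_torque'],s['gripper_width'])
E
```

```text
[ 0.62448315 -0.14158544  0.07511402] [-3.14148307e+00 -3.00970535e-04  8.27947116e-01] [-1.5791997   0.82218151  3.48878878] [ 0.27025664  0.31837744 -0.03376327] 0.11152946840542555
```

Turning freely so far (45°). I continue to the stop.

>>> drive_tool --moves "0 0 1 0 0 0 1;0 0 1 0 0 0 1;0 0 1 0 0 0 1;0 0 1 0 0 0 1;0 0 0 0 0 0 1"

```text
t: 30.35
eef_pos: [0.6248, -0.1415, 0.0751]
tcp_rot: [-3.141, -0.001, 0.411]
force: [-1.1, 0.9, 3.6]
gripper_width: 0.111
```

>>> drive_tool --moves "0 0 1 0 0 0 1;0 0 1 0 0 0 1;0 0 1 0 0 0 1;0 0 0.5 0 0 0 1;0 0 0 0 0 0 1"

```text
t: 30.85
eef_pos: [0.6245, -0.1412, 0.0751]
tcp_rot: [-3.141, -0.0, 0.046]
force: [-1.8, 2.6, 5.7]
gripper_width: 0.111
```

```bash
python3 - <<'E'
from h import *
s=get_state();print(s['eef_pos'],s['tcp_rot'],s['force'],s['ft_torque'],s['gripper_width'])
w=cap('wrist');g=cv2.cvtColor(w['pixels'],cv2.COLOR_BGR2GRAY)
# wing edges in the tool image, in front of the pads
for v in range(222,262,4): print(v,g[v,250:312:2].tolist())
E
```

```text
[ 0.62450125 -0.14124339  0.07508349] [-3.14063885e+00 -3.93527379e-05  4.59271191e-02] [-1.76466098  2.60728916  5.73836209] [0.59964441 0.36338508 0.01378756] 0.1105936638566828
222 [190, 213, 176, 159, 117, 90, 124, 141, 155, 159, 159, 123, 91, 54, 54, 59, 55, 116, 150, 158, 154, 151, 138, 109, 173, 208, 204, 204, 203, 205, 202]
226 [148, 135, 90, 114, 132, 151, 157, 159, 159, 76, 0, 2, 10, 0, 15, 9, 7, 16, 0, 31, 150, 165, 159, 157, 153, 121, 147, 207, 209, 207, 210]
230 [144, 96, 102, 105, 110, 161, 161, 158, 80, 0, 8, 6, 7, 12, 1, 9, 2, 11, 0, 4, 31, 148, 162, 163, 170, 159, 148, 149, 204, 205, 203]
234 [98, 104, 102, 104, 104, 109, 104, 99, 28, 11, 20, 3, 13, 8, 0, 5, 3, 16, 3, 0, 6, 108, 159, 172, 169, 160, 159, 155, 152, 202, 207]
238 [104, 111, 103, 103, 106, 104, 40, 0, 0, 3, 12, 18, 16, 13, 10, 10, 8, 12, 9, 17, 2, 7, 62, 157, 163, 158, 160, 157, 153, 166, 219]
242 [106, 109, 103, 106, 105, 62, 2, 7, 11, 13, 2, 17, 11, 18, 15, 19, 16, 21, 11, 13, 13, 2, 4, 102, 171, 167, 161, 163, 161, 159, 219]
246 [105, 109, 103, 102, 86, 18, 2, 4, 12, 14, 12, 17, 6, 17, 13, 26, 16, 11, 22, 17, 15, 8, 8, 33, 141, 163, 157, 167, 166, 167, 205]
250 [107, 107, 103, 106, 107, 20, 12, 6, 13, 24, 14, 4, 15, 24, 22, 25, 23, 22, 23, 9, 17, 11, 0, 50, 158, 161, 155, 162, 161, 167, 207]
254 [103, 110, 107, 107, 106, 74, 3, 2, 7, 10, 13, 9, 22, 12, 18, 23, 31, 31, 19, 24, 20, 18, 6, 137, 168, 155, 157, 158, 157, 199, 217]
258 [148, 101, 108, 104, 112, 105, 54, 1, 9, 10, 17, 17, 18, 15, 22, 25, 22, 17, 27, 13, 8, 0, 82, 164, 162, 160, 153, 152, 194, 211, 211]
```

Yaw is 0.046, exactly crosswise, and the wing is still square in the jaws. I release, lift and check.

>>> drive_tool --moves "0 0 0 0 0 -0.05 1;0 0 0 0 0 0 0.8;0 0 0 0 0 0 0.4;0 0 0 0 0 0 0.4;0 0 0 0 0 -0.3 0.4"

```text
t: 31.4
eef_pos: [0.6234, -0.1417, 0.0836]
tcp_rot: [-3.141, 0.003, 0.042]
force: [-0.2, -0.3, -0.7]
gripper_width: 0.6
```

>>> drive_tool --moves "0 0 0 0 0 -0.7 0.4;0 0 0 0 0 -1 0.3;0 0 0 0 0 -1 0.2;0 0 0 0 0 -1 0;0 0 0 0 0 -1 0"

```text
t: 31.9
eef_pos: [0.6245, -0.142, 0.2285]
tcp_rot: [3.141, -0.001, 0.042]
force: [-0.8, 0.0, -0.8]
gripper_width: 1.002
```

>>> drive_tool --moves "0 0 0 -0.5 0 0 0;0 0 0 -0.5 0 0 0;0 0 0 0 0 0 0;0 0 0 0 0 0 0"

```text
t: 32.3
eef_pos: [0.5947, -0.1432, 0.227]
tcp_rot: [3.141, -0.001, 0.042]
force: [0.7, 0.8, 0.0]
gripper_width: 1.002
```

```bash
python3 - <<'E'
from h import *
import pickle
s=get_state();print(s['t'],s['eef_pos'],s['tcp_rot'],s['force'],s['gripper_width'])
w=cap('wrist');pickle.dump(w,open('pics/p17.pkl','wb'));cv2.imwrite('pics/w17.png',w['pixels']);g=cv2.cvtColor(w['pixels'],cv2.COLOR_BGR2GRAY)
print('wing pred',[proj(w,(.6235+a*-.046,-.142+a,z)).round().tolist() for a in(-.025,0,.025) for z in(.104,)],'nadir',w['W'][:3,3].round(3))
x,y=proj(w,(.6235,-.142,.104)).astype(int);x0,y0,x1,y1=x-60,y-60,x+60,y+50
k=np.zeros_like(g);k[y0:y1,x0:x1]=g[y0:y1,x0:x1]<30
k=cv2.morphologyEx(k,cv2.MORPH_OPEN,np.ones((3,3),np.uint8));cs,_=cv2.findContours(k,cv2.RETR_EXTERNAL,cv2.CHAIN_APPROX_NONE)
for b in cs:
    if cv2.contourArea(b)>80:
        b=b.reshape(-1,2);P=np.array([ray(w,u,v,.104)[:2] for u,v in b],np.float32)*1000;print(cv2.boundingRect(b),[np.round(q,1) for q in cv2.minAreaRect(P)])
# collar (bright/grey) and upright edge, ledge
L=[]
c0=proj(w,(.69,-.169,.07));c1=proj(w,(.56,-.175,.07));print('upright inner edge px pred',c0.round(),c1.round())
for u in range(int(c1[0]),int(c0[0]),6):
    v0=int(np.interp(u,[c1[0],c0[0]],[c1[1],c0[1]]));col=g[v0-10:v0+14,u].astype(int);L.append((u,v0,int(np.argmax(np.abs(np.diff(col))))+v0-10))
P=np.array([ray(w,u,v+.5,.07)[:2] for u,_,v in L]);p=np.polyfit(P[:,0],P[:,1],1);r=P[:,1]-np.polyval(p,P[:,0]);m=abs(r)<.003;print('upright',np.polyfit(P[m,0],P[m,1],1),m.sum(),len(L))
# gap to ledge along x on the foot row
for yy in(-.125,-.135,-.155):
    pts=[.66+i*.002 for i in range(24)];print(yy,[int(g[tuple(proj(w,(x,yy,.044)).round().astype(int)[::-1])]) for x in pts])
E
```

```text
32.3 [ 0.59474832 -0.14322035  0.22697624] [ 3.14112202e+00 -1.32919060e-03  4.20544503e-02] [0.72906323 0.80766781 0.03227627] 1.0018509820047363
wing pred [[314.0, 234.0], [315.0, 204.0], [315.0, 173.0]] nadir [ 0.591 -0.073  0.378]
(300, 170, 21, 63) [array([ 620. , -140.6]), array([15.7, 51.1]), np.float64(7.0)]
upright inner edge px pred [382. 226.] [239. 227.]
upright [ 0.11629855 -0.24480648] 12 24
-0.125 [200, 198, 196, 198, 195, 193, 201, 197, 200, 198, 199, 195, 203, 197, 201, 205, 197, 127, 97, 102, 187, 192, 189, 189]
-0.135 [195, 197, 197, 201, 194, 198, 198, 193, 197, 196, 200, 196, 193, 197, 197, 197, 198, 124, 98, 91, 185, 184, 185, 183]
-0.155 [182, 183, 187, 184, 186, 185, 182, 186, 190, 188, 188, 191, 185, 188, 190, 187, 186, 157, 112, 71, 116, 187, 181, 177]
```

Wing measures 51 mm long and crosswise (7° against 2.6° ideal, including perspective bias). Next I check that turning did not shift the stop, by comparing the foot's near end and left edge before and after.

```bash
python3 - <<'E'
from h import *
import pickle
for f in('p13','p17'):
    w=pickle.load(open(f'pics/{f}.pkl','rb'));g=cv2.GaussianBlur(cv2.cvtColor(w['pixels'],cv2.COLOR_BGR2GRAY),(3,3),0).astype(np.float32)
    S=lambda x,y,z:float(cv2.getRectSubPix(g,(1,1),tuple(map(float,proj(w,(x,y,z)))))[0,0])
    xs=np.arange(.53,.57,.0005);ne=[]
    for y in np.arange(-.165,-.12,.005):
        a=np.array([S(x,y,.044) for x in xs]);ne.append((y,xs[np.argmax(np.diff(a))]))
    ne=np.array(ne);print(f,'near end x(y):',np.polyfit(ne[:,0]+.145,ne[:,1],1).round(4),'med',np.median(ne[:,1]))
    ys=np.arange(-.125,-.09,.0005);le=[]
    for x in np.arange(.56,.69,.005):
        if .59<x<.65: continue
        a=np.array([S(x,y,.044) for y in ys]);le.append((x,ys[np.argmin(np.diff(a))]))
    le=np.array(le);print(' left edge y(x):',np.polyfit(le[:,0]-.62,le[:,1],1).round(4),np.abs(le[:,1]-np.polyval(np.polyfit(le[:,0],le[:,1],1),le[:,0])).max().round(4))
    xs=np.arange(.685,.71,.0005)
    for y in(-.135,-.09,-.06): a=[S(x,y,.05) for x in xs];print('  ledge',y,xs[np.argmax(np.diff(a))],[int(q) for q in a[::4]])
E
```

```text
p13 near end x(y): [-0.043   0.5473] med 0.5472499999999981
 left edge y(x): [ 0.0445 -0.1078] 0.0007
  ledge -0.135 0.6969999999999987 [199, 200, 199, 202, 159, 125, 109, 171, 161, 159, 175, 180, 188]
  ledge -0.09 0.694999999999999 [97, 68, 69, 69, 64, 104, 185, 180, 181, 177, 183, 185, 184]
  ledge -0.06 0.6934999999999991 [67, 67, 68, 66, 76, 172, 182, 183, 181, 183, 186, 184, 186]
p17 near end x(y): [-0.04    0.5469] med 0.5464999999999982
 left edge y(x): [ 0.0492 -0.1077] 0.0006
  ledge -0.135 0.6969999999999987 [197, 196, 199, 182, 126, 92, 120, 158, 153, 165, 179, 189, 193]
  ledge -0.09 0.694499999999999 [66, 65, 66, 64, 65, 125, 187, 188, 189, 187, 192, 194, 195]
  ledge -0.06 0.6934999999999991 [66, 66, 63, 60, 95, 178, 189, 191, 191, 191, 194, 196, 196]
```

```bash
python3 -c "
from rig import robot
print(robot.sign_off())"
```

```text
the job is handed in; nothing more can be done
None
```

The job is done and handed in at about 32 s. The paper stop is refitted against the ledge, and the thumbscrew is seated and locked. I got no verdict back.

**What I did:** I tipped the stop onto its foot, carried it to the bed, pushed it against the ledge and let go. I then put the black thumbscrew down through the slot and plate and turned it 90° clockwise, then let go and lifted clear.

**Last checks:**
- **Stop position:** the foot's near end is at x ≈ 0.547 m. Adding 150 mm puts its far end within about 0.5 mm of the ledge. It moved less than 1 mm while the screw was turned.
- **Squareness:** the foot's edges run at 0.040–0.049 rad, against about 0.046 for the trimmer.
- **Screw:** the collar seated at the predicted height, with the downward force rising to 6.6 N. The tool turned from yaw 1.613 to 0.046. The wing measured about 0.08 rad off crosswise, part of which is perspective.

**Disagreements and gaps:**
- **First push missed:** it passed over the stop without moving it. The images put the shut fingertips about 11 mm behind the reported TCP, not 19 mm ahead as stated. I corrected all later heights for this.
- **Hole offset:** one look through the slot put the plate's hole about 1.7 mm ahead of the slot's centre. The screw still went in freely.
- **Bystanders:** I did not measure them at the end. No unexpected force or contact appeared on the way.

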